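# Prop the spring flap of the dust bin and bring out the spare objectives

## Task

Unload the spare objective pots from the grey dust bin, whose clear flap springs shut: take the orange-handled bar from its blue rest, raise the flap (the bar itself can lift it by its front edge) and lay the bar in the two forks of the steel bracket beside the bin so that it holds the flap open by itself. With the flap propped, stand every pot from the bin upright on the narrow raised rail, centred across it; then take the bar out so that the flap shuts, and lay the bar back in its rest. Leave everything else where it is.

Things in the scene. Friction and masses are not known exactly. Their poses are not given: they have to be found in the camera images.
- riser: Fixed white bench riser, a board 222 (x, away from the robot) x 620 (y) x 12 on legs, its top 110 above the worktop; origin under its centre. Bin, rail, rest and the white carton stand on it. In front of it (toward the robot) stands a computer tower 370 mm high above the worktop, behind it a tall incubator, each about 20 mm away.
- dust_bin: Fixed open-topped grey bin, 130 (x) x 150 (y) x 70 high, walls 4, floor 5; origin at the centre of its underside, front = -x; the flap is hinged on its +x rim, along y. On its -y side (robot's right) a steel bracket on the bin's foot carries two posts, 40 wide in x, at y -92 to -98 and -154 to -160, each ending in an upward fork (see fork_mid; tips at z 167).
- fork_mid (a point): Midway between the bracket's two forks, at x +58, y -126, z +141 in the bin's frame, axes as the bin's. The seated bar's origin lies here, bar y along bin y. Each fork: a slot 17 wide in x, bottom 8 mm below this point, straight prongs to 17 mm above it, flared tips to 26 mm above; the bar enters from straight above, handle sticking out to -y.
- flap (a joint): Angle of the clear flap: 0 shut (flat on the rim), 1.57 upright, stop at 1.9 leaning back. Spring and weight shut it from any angle (0.1 to 0.2 N m; about 1 N at its front edge when shut); let go, it falls shut. A bar seated in the forks bears on the flap's wing and keeps it at about 1.55.
- flap_hinge (a point): Middle of the flap's hinge line, on its underside, at x +65, z +70.5 in the bin's frame; the flap turns about the bin's y axis and extends from here along this point's own -x.
- flap_edge (a point): Middle of the front edge (orange strip) of the flap's main part, on the underside, 142 from the hinge; that part is 146 wide (y +-73), 4 thick. Shut, it overhangs the bin's front wall by 12, so a bar put under the overhang can lift it. Its side wing reaches out to y -148 (44 wide, 45 to 142 from the hinge), joined to it along the front only, and swings up between the two posts.
- prop_bar: Loose prop bar, 0.12 kg, 154 long along its y; origin on its axis, in the middle of the bare steel, 12 x 12 square from y -43 to +43. Black collar 20 x 20 at y +43 to +51, orange handle 20 x 20 at y -43 to -103. Same section in all four rolls. The bare part spans both posts of the bracket with 9 mm to spare each side. Starts in the rest, handle toward the robot's right.
- bar_grip (a point): Middle of the bar's orange handle, at y -73 in the bar's frame: the place to hold it.
- bar_rest: Fixed blue rest: base 50 x 74 x 6, two forks at y = +-25, each 12 thick and 40 wide, with an upward slot 18 wide, bottom at z 39, prong tips at z 57; origin at the centre of its underside, y along the bar. The bar lies in it with its axis at z 45 and its origin near the rest's middle.
- rail: Fixed raised rail: level aluminium beam 180 long (x), only 32 wide (y), top at z 55, on a dark foot 180 x 60 x 6; origin at the centre of the underside. It is narrower than a pot, so pots must be centred across it.
- pot_a: Black cylindrical objective pot with a yellow and white band, 41 across, 62 high, 0.11 kg; origin at the centre of its underside, z along its axis. Two or three of the pots stand in a row along y on the bin's floor, 4 mm or so apart, at least 26 mm clear of the front wall, 44 of the back; None if absent.
- pot_b: Black cylindrical objective pot with a yellow and white band, 41 across, 62 high, 0.11 kg; origin at the centre of its underside, z along its axis. Two or three of the pots stand in a row along y on the bin's floor, 4 mm or so apart, at least 26 mm clear of the front wall, 44 of the back; None if absent.
- pot_c: Black cylindrical objective pot with a blue and white band, 41 across, 52 high, 0.11 kg; origin at the centre of its underside, z along its axis. Two or three of the pots stand in a row along y on the bin's floor, 4 mm or so apart, at least 26 mm clear of the front wall, 44 of the back; None if absent.
- tape: Bystander, to be left alone: roll of masking tape lying flat, 104 x 102 x 25; origin at the centre of its underside.
- petri: Bystander, to be left alone: red petri dish lying flat, 91 across, 14 high; origin at the centre of its underside.
- film: Bystander, to be left alone: white and green carton, 52 x 124 x 52; origin at the centre of its underside.
- bottle: Bystander, to be left alone: white wash bottle, 78 across, 211 high; origin at the centre of its underside.
- slides: Bystander, to be left alone: blue slide box, 84 x 86 x 35; origin at the centre of its underside.
- blower: Bystander, to be left alone: black rubber dust blower, 52 across, 98 high; origin at the centre of its underside.

How it is judged:
By the outcome, as a careful person would: the job done as asked, in the order asked, and still so for the second after the job is handed in, with the robot touching nothing.
Of pot_a, pot_b, pot_c only 2 to 3 are there at a start; the rules pass over those that are not, and their reading is None.
At some moment in a run one of prop_bar may be knocked a few centimetres aside while the robot is not near it.
Once in a run the grip may slacken for a moment while it holds something.
It also fails if it takes over 200 s, if anything falls off the work surface, if the arm or the gripper's body presses on something with over 40 N, if the wrist force passes 120 N, or if a joint passes its speed limit or range.

## Robot

A 6-joint arm with a two-finger parallel gripper is mounted at the origin on the work surface; the furniture and walls round the work are solid. World frame = base frame: x ahead of the robot, y to its left, z up, the work surface at z = 0. Lengths are in m, angles in rad, forces in N, time in s.
With the tool pointing down it reaches from about 0.35 to 0.975 m from the base axis. Payload 4.9 kg.
Tool frame: the origin (TCP) lies at the very end of the fingers, on their centre line; the grasp point (between the pads) lies 19 mm behind it; z points along the fingers, y is the line along which they close (so a half turn about z gives the same grasp; the last joint's range is limited). The gripper opens to 85 mm and grips with 20 to 120 N. Pads are 22 mm wide; open, the fingers measure 114 mm over their backs; the gripper's body (76 mm by 85 mm) begins 54 mm behind the grasp point. The pads swing forward as they close: fully open they stand 13 mm farther back than shut.
Start: joints at [-1.326, 0.053, 1.613, -0, 1.476, -0.119], TCP at [0.222, -0.584, 0.231] pointing down, gripper open.
Joint ranges: [-3.01, 3.01], [-1.01, 2.22], [0.06, 2.58], [-1.02, 4.17], [0.09, 2.62], [-3.14, 3.14]. Speed limits (rad/s): [2.57, 2.57, 3.14, 3.14, 3.14, 3.14].

## Interface

Orientations are given as a 3x3 rotation matrix whose columns are the frame's x, y, z axes.
In Python, from station import * gives the robot as it stands. The module is installed in compiled form; this text tells all that it offers.
- The arm moves only by the shell command python3 -m creep 'ROWS' [FORCE]. ROWS is JSON, a list of rows, each an object with "translation": the shift along the world's x, y, z in m, a list of three; "twist": the turn about the world's z in degrees; "grip": the gripper's target within -1 to 1 (shut at 1, half-way at 0, fully open at -1). In form: [{"translation": [tx, ty, tz], "twist": twist, "grip": grip}, ...]. A call has exactly 5 rows; each row is the pose to reach, as a shift and turn from the pose commanded when the call began; what a row does not reach only later rows make up. A row lasts 1/12 s, in which the tool goes at most 41.7 mm and 7.16 degrees, less where a joint would pass 70% of its speed; a pose out of reach is approached as far as the arm can. A call with a gripper value outside its range is refused whole. The fingers move at their own pace and stop on an object; FORCE is the grip in N (left out, the last holds). Time passes only in rows, so rows that repeat a pose let the fingers close, or fill a call up. It gives the time, the measured TCP pose, the force, the opening and the grip force at its end, in the units of the state.
- observe(): the state, without advancing time (a new reading comes with each control period).
- grab_frame(name): name is "scene" or "side" or "wrist"; returns (picture, depth): 400x640x3 uint8, blue, green, red; 400x640 float32, m along the optical axis (not along the pixel's ray), 0 where there is no reading.
- camera_info(name): a dict with "camera_matrix" (3x3 intrinsics, pixels), "k1" (the pictures are not rectified: a ray, as slopes to the right and down, at radius r is drawn at 1 + k1 r^2 times it, then the intrinsics apply), "cam_to_world" (4x4, takes a point from camera to world coordinates); the wrist camera has in their place "mount" (4x4, takes a point from camera to tool coordinates, whose origin is the TCP and whose axes are the flange's). Camera axes: x right, y down, z forward; pixel columns grow to the right and rows downward; lengths in m; the calibration is good to about 2 mm. A picture is of the moment at which its call begins: read the wrist's pose just before it. camera_info takes no time and is no camera call.
- hand_in(): hands the job in; it is judged then, once.
Trained networks look in the newest picture that a camera, given by its name, has taken for a name from the list of things; names that differ only in an ending like _2 or _b are one class to them, and where a whole thing is asked for, a point or a joint stands for the part that bears it (a point fixed in the world has none). Each returns a list of dicts, best first, with "confidence" (0 to 1); they miss things now and then, are a little off and sometimes report something else, mostly with a low value. They report only what shows in the picture. A call takes as long as a camera call.
- recognise(camera, query): "at" ([row, column] in pixels, amid what is visible of it).
- spot_point(camera, query): "at" ([row, column] in pixels: a listed point, or the origin of a listed thing).
The state is a dict: "time": time; "joint_positions": joint angles; "joint_vel": joint speeds; "tau": joint torques, N m; "tool_pos": TCP position; "ee_rot": TCP orientation; "force": force on the tool from outside, world axes, zero at the start; "torque": the same for the moment, N m; "gripper_width": finger opening in m; "grasp_force": force on a finger pad.
Only numpy, scipy, OpenCV 4.12 (cv2) and the standard library are available. Lean on these libraries where they do the work, as an engineer would, in place of code of your own. Each camera call takes 0.05 s, during which the arm holds its last target. There are 200 camera calls.

## Working session

There is one attempt and no reset: what is moved stays moved. The work goes in short steps, Python scripts to look and compute and a shell command to move; the robot and the scene stay as the last step left them, time stands still between calls to the robot, and variables do not carry over. Pictures are saved under pics/ and viewed, at most 14 in all, crops included, and the job is handed in when it is done.

```bash
mkdir -p pics; ls
cat > h.py <<'E'
from station import *
import numpy as np, cv2
def pose(name):
    c=camera_info(name)
    if 'mount' in c:
        s=observe(); T=np.eye(4); T[:3,:3]=np.array(s['ee_rot']); T[:3,3]=s['tool_pos']
        return np.array(c['camera_matrix']),c['k1'],T@np.array(c['mount'])
    return np.array(c['camera_matrix']),c['k1'],np.array(c['cam_to_world'])
def und(K,k1,px):
    px=np.array(px,float).reshape(-1,1,2)[:,:,::-1].copy()
    return cv2.undistortPoints(px,K,np.array([k1,0,0,0,0.])).reshape(-1,2)
def onz(cam,at,z):
    "row,col -> world point at height z"
    K,k1,T=cam; s=und(K,k1,at)[0]; d=T[:3,:3]@np.r_[s,1]; o=T[:3,3]
    return o+d*(z-o[2])/d[2]
def bydepth(cam,at,dep):
    K,k1,T=cam; r,c=[int(round(v)) for v in at]
    p=dep[max(r-1,0):r+2,max(c-1,0):c+2]; p=p[p>0]
    if len(p)==0: return None
    s=und(K,k1,at)[0]; return (T@np.r_[np.r_[s,1]*np.median(p),1])[:3]
def cloud(cam,dep):
    K,k1,T=cam; r,c=np.indices(dep.shape); s=und(K,k1,np.c_[r.ravel(),c.ravel()])
    d=dep.ravel(); P=np.c_[s*d[:,None],d]@T[:3,:3].T+T[:3,3]
    P[d==0]=np.nan; return P.reshape(dep.shape+(3,))
def grab(name,fn=None):
    cam=pose(name); im,dep=grab_frame(name)
    if fn: cv2.imwrite('pics/'+fn+'.png',im)
    return cam,im,dep
E
python3 - <<'E'
from h import *
np.set_printoptions(precision=3,suppress=True)
print(observe())
for n in ['scene','side','wrist']:
    cam,im,dep=grab(n,n+'0'); print(n,cam[2][:3].round(3).tolist())
    np.savez(n+'0.npz',im=im,dep=dep,T=cam[2])
    if n=='wrist': continue
    for q in ['dust_bin','prop_bar','bar_rest','rail','pot_a','pot_c','film','riser']:
        for r in spot_point(n,q)[:3]:
            print(q,round(r['confidence'],2),np.round(r['at']),bydepth(cam,r['at'],dep), onz(cam,r['at'],.11))
E
```

```text
pics
{'time': 0.0, 'joint_positions': array([-1.326,  0.053,  1.614, -0.   ,  1.476, -0.119]), 'joint_vel': array([-0.001,  0.   , -0.003,  0.001, -0.   , -0.001]), 'tau': array([ -0.001, -39.368, -37.018,  -0.   ,   0.007,   0.   ]), 'tool_pos': array([ 0.222, -0.583,  0.23 ]), 'ee_rot': array([[ 0.935,  0.356, -0.001],
       [ 0.356, -0.935,  0.002],
       [ 0.   , -0.002, -1.   ]]), 'force': array([-0.281, -0.098,  0.395]), 'torque': array([ 0.022, -0.024, -0.002]), 'grasp_force': 0.0, 'gripper_width': 0.0855460104999182}
scene [[0.988, -0.126, 0.085, 0.366], [-0.152, -0.852, 0.502, -0.638], [0.009, -0.509, -0.861, 1.347]]
dust_bin 0.61 [257. 341.] [ 0.494 -0.154  0.186] [ 0.503 -0.123  0.11 ]
bar_rest 0.65 [140. 344.] [0.573 0.231 0.155] [0.581 0.264 0.11 ]
bar_rest 0.64 [156. 384.] [0.679 0.153 0.164] [0.694 0.189 0.11 ]
rail 0.58 [202. 347.] [0.55  0.04  0.119] [0.552 0.045 0.11 ]
rail 0.49 [167. 312.] [0.476 0.252 0.001] [0.467 0.18  0.11 ]
film 0.57 [152. 384.] [0.682 0.165 0.164] [0.697 0.201 0.11 ]
riser 0.73 [231. 348.] [ 0.526 -0.085  0.184] [ 0.536 -0.05   0.11 ]
side [[0.835, -0.45, 0.316, 0.046], [-0.55, -0.686, 0.476, -0.566], [0.003, -0.571, -0.821, 1.262]]
dust_bin 0.72 [254. 374.] [ 0.474 -0.145  0.184] [ 0.504 -0.117  0.11 ]
dust_bin 0.61 [132. 319.] [0.586 0.266 0.161] [0.611 0.305 0.11 ]
prop_bar 0.68 [134. 317.] [0.589 0.278 0.141] [0.604 0.302 0.11 ]
bar_rest 0.8 [143. 321.] [0.573 0.237 0.153] [0.594 0.267 0.11 ]
bar_rest 0.17 [253. 374.] [ 0.475 -0.143  0.181] [ 0.504 -0.115  0.11 ]
rail 0.94 [200. 348.] [0.542 0.052 0.117] [0.545 0.055 0.11 ]
film 0.72 [146. 360.] [0.657 0.162 0.157] [0.683 0.193 0.11 ]
film 0.62 [234. 398.] [ 0.554 -0.135  0.185] [ 0.59  -0.105  0.11 ]
riser 0.55 [234. 360.] [ 0.479 -0.083  0.183] [ 0.508 -0.05   0.11 ]
wrist [[0.355, -0.897, -0.264, 0.289], [-0.935, -0.341, -0.099, -0.558], [-0.001, 0.282, -0.959, 0.373]]
```

Run:
```python
import cv2
a=cv2.imread('pics/scene0.png'); b=cv2.imread('pics/side0.png')
f=lambda a:cv2.resize(a[60:360,200:520],None,fx=2.5,fy=2)[:,:800]
cv2.imwrite('pics/s_crop.png',cv2.resize(a[60:330,220:480],(800,600)*1 if 0 else (578,600)))
cv2.imwrite('pics/d_crop.png',cv2.resize(b[60:360,220:520],(600,600)))
```

```text
(no output)
```

View pics/s_crop.png

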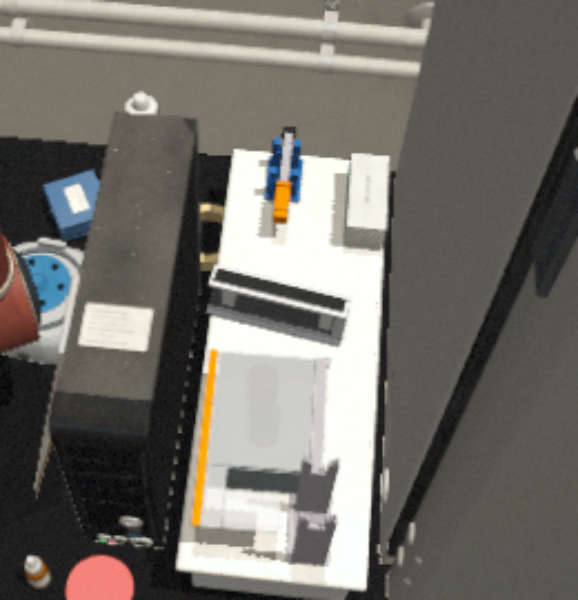

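View pics/d_crop.png

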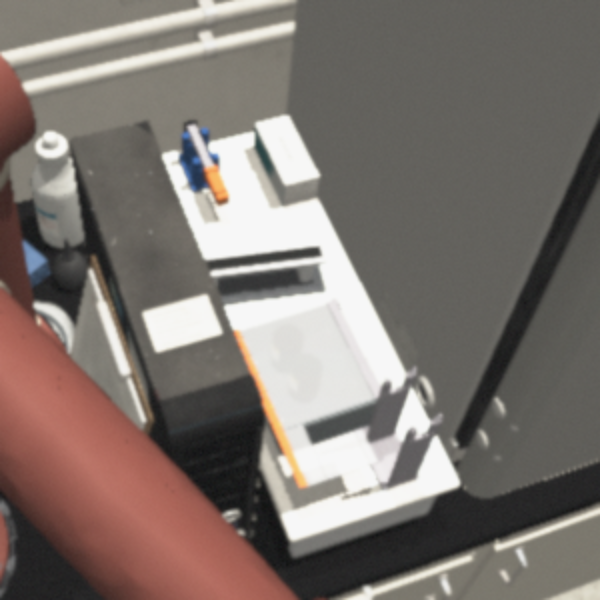

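The scene shows the bin with its flap shut (the orange strip runs from about px (215,215) to (310,295)). The bracket is on its -y side, the rail is slightly turned, and the bar lies in its blue rest at px (345,135). Next I'll fit geometry from the depth clouds.

```bash
cat > m1.py <<'E'
from h import *
np.set_printoptions(precision=4,suppress=True)
def rect(P):
    return cv2.minAreaRect(P[:,:2].astype(np.float32)*1000)
for n in ['scene','side']:
    z=np.load(n+'0.npz'); K,k1,_=pose(n); P=cloud((K,k1,z['T']),z['dep']); im=z['im']; hsv=cv2.cvtColor(im,cv2.COLOR_BGR2HSV)
    H,S,V=hsv[...,0],hsv[...,1],hsv[...,2]; X,Y,Z=P[...,0],P[...,1],P[...,2]
    reg=(X>.35)&(X<.72)&(Y>-.4)&(Y<.42)&(Z>.08)&(Z<.36)
    print(n)
    def rep(l,m):
        Q=P[m&reg]; 
        if len(Q)<5: print(l,len(Q)); return
        r=rect(Q); print(l,len(Q),'mean',Q.mean(0),'z5/95',np.percentile(Q[:,2],[5,95]),'rect',np.round(r[0],1),np.round(r[1],1),round(r[2],1))
    org=(H>8)&(H<22)&(S>150)&(V>150)
    rep('strip',org&(Y<.1)); rep('handle',org&(Y>.1))
    rep('riser',(abs(Z-.11)<.006)&(V>150)&(S<40))
    rep('railtop',(abs(Z-.165)<.006)&(Y>-.02)&(Y<.12))
    rep('rest blue',(H>100)&(H<125)&(S>140)&(Y>.1))
    rep('flap',(abs(Z-.183)<.006)&(Y<0))
    rep('film',(abs(Z-.162)<.006)&(Y>.1)&(X>.6))
    rep('forks',(Z>.24)&(Y<-.1))
    m=(X>.1)&(X<.5)&(abs(Z-.37)<.012)&(Y<.5)&(Y>-.4); r=rect(P[m]); print('tower',m.sum(),r, np.percentile(P[m],[1,99],axis=0))
E
python3 m1.py
```

```text
scene
strip 251 mean [ 0.4201 -0.1453  0.188 ] z5/95 [0.1843 0.1922] rect [ 421.6 -139.1] [220.2   8.2] 76.4
handle 105 mean [0.5718 0.1918 0.165 ] z5/95 [0.16 0.17] rect [572.7 196.6] [71.7 18.8] 73.2
riser 7152 mean [ 0.5648 -0.018   0.1111] z5/95 [0.1069 0.115 ] rect [563.2  -1.1] [622.6 239.4] 75.4
railtop 686 mean [0.5439 0.0488 0.1662] z5/95 [0.1614 0.1702] rect [562.8  46.9] [314.2 129.8] 0.4
rest blue 194 mean [0.588  0.2571 0.1425] z5/95 [0.116  0.1704] rect [589.1 259.3] [70.7 45. ] 74.8
flap 3426 mean [ 0.4876 -0.1511  0.1853] z5/95 [0.1811 0.1885] rect [ 532.8 -191.5] [364.1 363.6] 1.3
film 678 mean [0.6796 0.2159 0.1633] z5/95 [0.1585 0.1672] rect [659.9 257. ] [269.4 119.5] 89.9
forks 2227 mean [ 0.5991 -0.2738  0.2989] z5/95 [0.2445 0.3544] rect [ 563.3 -198.4] [245.1 399.4] 73.1
tower 6865 ((270.69573974609375, 144.185791015625), (674.8779296875, 359.6756896972656), 80.22331237792969) [[ 0.1686 -0.2007  0.3591]
 [ 0.469   0.4941  0.3803]]
side
strip 14 mean [ 0.4019 -0.1746  0.2051] z5/95 [0.1621 0.358 ] rect [ 393.6 -184.4] [90.3 24.3] 47.5
handle 59 mean [0.5644 0.1898 0.1635] z5/95 [0.1586 0.1669] rect [565.9 192.5] [56.6 14.6] 72.0
riser 6254 mean [ 0.5608 -0.0321  0.1093] z5/95 [0.1053 0.1136] rect [537.8  -1.2] [638.8 315.3] 87.1
railtop 684 mean [0.5653 0.0463 0.1643] z5/95 [0.1602 0.1688] rect [595.2  76.9] [138.3 223.2] 74.5
rest blue 54 mean [0.5754 0.2672 0.1375] z5/95 [0.1118 0.1676] rect [583.3 260.5] [63.6 34.1] 73.2
flap 4330 mean [ 0.4938 -0.153   0.1835] z5/95 [0.1793 0.1875] rect [ 526.9 -200.5] [353.5 367.6] 5.2
film 760 mean [0.679  0.2177 0.1615] z5/95 [0.1573 0.1661] rect [660.1 245.9] [119.7 290.1] 0.1
forks 3814 mean [ 0.6297 -0.2606  0.3001] z5/95 [0.2454 0.3548] rect [ 530.4 -268.8] [328.4 275.5] 12.2
tower 8154 ((251.0922088623047, 150.1126251220703), (671.2359619140625, 395.87432861328125), 79.68427276611328) [[ 0.1973 -0.1982  0.3588]
 [ 0.472   0.4957  0.3801]]
```

```bash
python3 -m creep '[{"translation":[0,0,0.04],"twist":0,"grip":-1},{"translation":[0,0,0.08],"twist":0,"grip":-1},{"translation":[0,0,0.12],"twist":0,"grip":-1},{"translation":[0,0,0.16],"twist":0,"grip":-1},{"translation":[0,0,0.2],"twist":0,"grip":-1}]' 40
python3 -m creep '[{"translation":[0.02,0.03,0.02],"twist":7,"grip":-1},{"translation":[0.04,0.06,0.04],"twist":14,"grip":-1},{"translation":[0.06,0.09,0.05],"twist":21,"grip":-1},{"translation":[0.08,0.12,0.06],"twist":28,"grip":-1},{"translation":[0.1,0.15,0.07],"twist":35,"grip":-1}]'
python3 -m creep '[{"translation":[0.02,0.036,0],"twist":7,"grip":-1},{"translation":[0.04,0.07,0],"twist":14,"grip":-1},{"translation":[0.06,0.105,0],"twist":19,"grip":-1},{"translation":[0.08,0.14,0],"twist":19,"grip":-1},{"translation":[0.1,0.17,0],"twist":19,"grip":-1}]'
python3 -m creep '[{"translation":[0.02,0.03,0],"twist":1,"grip":-1},{"translation":[0.03,0.04,0],"twist":1,"grip":-1},{"translation":[0.03,0.04,0],"twist":1,"grip":-1},{"translation":[0.03,0.04,0],"twist":1,"grip":-1},{"translation":[0.03,0.04,0],"twist":1,"grip":-1}]'
cat > look.py <<'E'
import sys
from h import *
np.set_printoptions(precision=4,suppress=True)
fn=sys.argv[1]; cam,im,dep=grab('wrist',fn); s=observe()
np.savez(fn+'.npz',im=im,dep=dep,T=cam[2])
print(s['time'],s['tool_pos'],s['force'],s['gripper_width'],s['grasp_force'],'yaw',np.degrees(np.arctan2(s['ee_rot'][1,0],s['ee_rot'][0,0])))
for q in sys.argv[2:]:
    q,z=q.split(':')
    for r in spot_point('wrist',q)[:3]:
        print(q,round(r['confidence'],2),np.round(r['at']),'dep',bydepth(cam,r['at'],dep),'z',onz(cam,r['at'],float(z)))
E
python3 look.py w1 dust_bin:.11 fork_mid:.251 flap_edge:.1805 flap_hinge:.1805 rail:.11
```

```text
time: 1.37
tool_pos: [0.2223, -0.5837, 0.4333]
ee_rot: [[0.935, 0.356, 0.0], [0.356, -0.935, -0.0], [-0.0, 0.0, -1.0]]
force: [0.2, -0.8, 0.1]
gripper_width: 0.0857
grasp_force: 0.0
time: 1.78
tool_pos: [0.3229, -0.4326, 0.5023]
ee_rot: [[0.557, 0.831, 0.001], [0.831, -0.557, -0.001], [-0.0, 0.001, -1.0]]
force: [1.1, 0.1, 0.1]
gripper_width: 0.0852
grasp_force: 0.0
time: 2.2
tool_pos: [0.4229, -0.2618, 0.5019]
ee_rot: [[0.261, 0.965, 0.001], [0.965, -0.261, -0.001], [-0.0, 0.001, -1.0]]
force: [-0.2, 0.4, -0.1]
gripper_width: 0.0854
grasp_force: 0.0
time: 2.62
tool_pos: [0.4521, -0.2246, 0.5013]
ee_rot: [[0.245, 0.969, -0.0], [0.969, -0.245, -0.0], [-0.0, -0.0, -1.0]]
force: [1.0, 0.3, 0.4]
gripper_width: 0.0858
grasp_force: 0.0
2.6667 [ 0.4519 -0.2249  0.5012] [-0.309  -0.0074 -0.2514] 0.08526375579318121 0.0 yaw 75.76236006636077
dust_bin 0.91 [ 90. 331.] dep [ 0.4949 -0.1241  0.1836] z [ 0.499  -0.1192  0.11  ]
dust_bin 0.72 [178. 379.] dep [ 0.5501 -0.2951  0.1097] z [ 0.55  -0.295  0.11 ]
fork_mid 0.64 [177. 378.] dep [ 0.5482 -0.2921  0.1094] z [ 0.5273 -0.2555  0.251 ]
flap_hinge 0.91 [ 84. 376.] dep [ 0.5619 -0.1321  0.187 ] z [ 0.5633 -0.1318  0.1805]
```

View pics/w1.png

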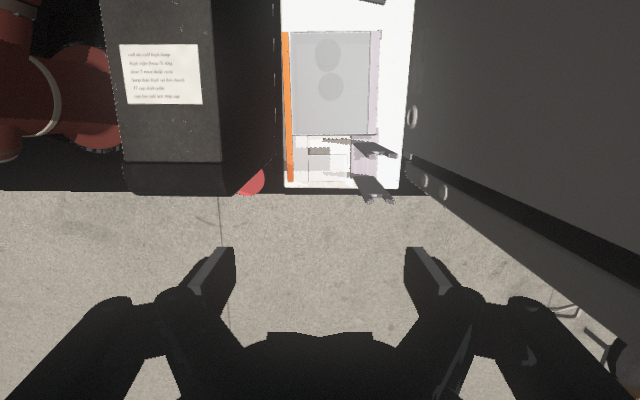

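The wrist view shows the flap with two pots beneath it at px (327,55) and (331,88), the orange strip at column 288, and the two forks at (375,148) and (375,188). The measured fork_mid of (0.527,-0.2555) agrees with the strip-based estimate. Next I'll go to the rest.

```bash
python3 -m creep '[{"translation":[0.012,0.039,0],"twist":0,"grip":-1},{"translation":[0.024,0.078,0],"twist":0,"grip":-1},{"translation":[0.036,0.117,0],"twist":0,"grip":-1},{"translation":[0.048,0.156,-0.01],"twist":0,"grip":-1},{"translation":[0.06,0.19,-0.02],"twist":0,"grip":-1}]'
python3 -m creep '[{"translation":[0.01,0.038,-0.01],"twist":0,"grip":-1},{"translation":[0.02,0.07,-0.03],"twist":0,"grip":-1},{"translation":[0.03,0.1,-0.06],"twist":0,"grip":-1},{"translation":[0.04,0.13,-0.1],"twist":0,"grip":-1},{"translation":[0.04,0.13,-0.1],"twist":0,"grip":-1}]'
python3 look.py w2 prop_bar:.155 bar_grip:.155 bar_rest:.11 rail:.11
python3 - <<'E'
from h import *
z=np.load('w2.npz'); K,k1,_=pose('wrist'); cam=(K,k1,z['T']); P=cloud(cam,z['dep']); hsv=cv2.cvtColor(z['im'],cv2.COLOR_BGR2HSV)
H,S,V=cv2.split(hsv)
def rep(l,m):
    if m.sum()<5: return print(l,m.sum())
    Q=P[m]; r=cv2.minAreaRect((Q[:,:2]*1000).astype(np.float32)); print(l,m.sum(),np.nanmean(Q,0),r)
rep('handle',(H>8)&(H<22)&(S>150)&(V>100)&(P[...,1]>.1)&(P[...,2]<.2)&(P[...,2]>.155))
rep('blue',(H>100)&(H<125)&(S>140)&(P[...,1]>.1)&(P[...,2]<.2)&(P[...,2]>.16))
m=(abs(P[...,2]-.165)<.005)&(P[...,1]<.12)&(P[...,1]>-.03)&(P[...,0]>.47)&(P[...,0]<.66); rep('rail',m)
E
```

```text
time: 3.33
tool_pos: [0.5126, -0.0324, 0.4823]
ee_rot: [[0.245, 0.97, 0.003], [0.97, -0.245, -0.0], [0.0, 0.003, -1.0]]
force: [0.2, 0.4, 0.9]
gripper_width: 0.0853
grasp_force: 0.0
time: 3.75
tool_pos: [0.5512, 0.0986, 0.3748]
ee_rot: [[0.242, 0.97, -0.009], [0.97, -0.242, 0.001], [-0.001, -0.009, -1.0]]
force: [-0.6, -0.3, -0.8]
gripper_width: 0.0853
grasp_force: 0.0
3.8 [0.5511 0.098  0.3747] [-0.4878  0.3951 -1.3521] 0.08569091686058458 0.0 yaw 76.0164375648477
prop_bar 0.82 [ 27. 321.] dep [0.5903 0.2604 0.1605] z [0.5906 0.2619 0.155 ]
bar_grip 0.58 [ 94. 320.] dep [0.5725 0.1912 0.1635] z [0.5725 0.1917 0.155 ]
bar_rest 0.92 [ 41. 324.] dep [0.59   0.2459 0.1597] z [0.5929 0.2567 0.11  ]
rail 0.67 [200. 324.] dep [0.5459 0.066  0.1639] z [0.5423 0.0502 0.11  ]
handle 60 [0.57637125 0.20781542 0.16390912] ((574.7177734375, 199.090087890625), (44.94681167602539, 17.124279022216797), 75.4413070678711)
blue 32 [0.59602886 0.28260388 0.166856  ] ((595.7136840820312, 282.7320251464844), (3.3450796604156494, 35.31946563720703), 75.02033996582031)
rail 3133 [0.54751166 0.05254817 0.16455747] ((545.4627075195312, 51.998565673828125), (32.522377014160156, 178.8905029296875), 65.64845275878906)
```

View pics/w2.png

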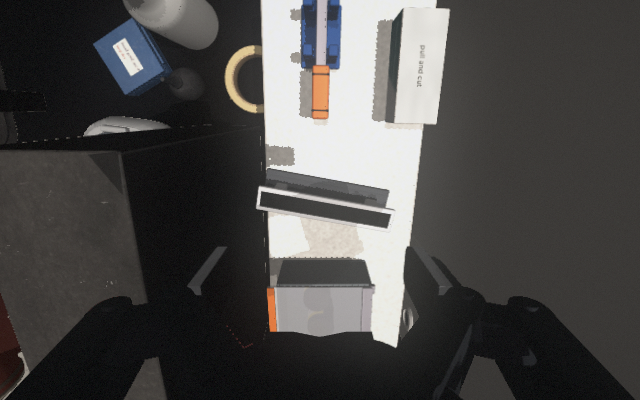

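The wrist view shows the handle at px (320,94) and the bar seated between the blue prongs. The rail (centre (0.5455,0.052), yaw -24.4°) measures 32 x 179, matching the stated size. Next I'll descend.

```bash
python3 -m creep '[{"translation":[0.01,0.04,-0.01],"twist":0,"grip":-1},{"translation":[0.019,0.08,-0.03],"twist":0,"grip":-1},{"translation":[0.019,0.086,-0.07],"twist":0,"grip":-1},{"translation":[0.019,0.086,-0.11],"twist":0,"grip":-1},{"translation":[0.019,0.086,-0.15],"twist":0,"grip":-1}]'
python3 -m creep '[{"translation":[0,0,-0.02],"twist":0,"grip":-0.6},{"translation":[0,0,-0.03],"twist":0,"grip":-0.3},{"translation":[0,0,-0.03],"twist":0,"grip":-0.2},{"translation":[0,0,-0.03],"twist":0,"grip":-0.2},{"translation":[0,0,-0.03],"twist":0,"grip":-0.2}]'
python3 look.py w3
```

```text
time: 4.42
tool_pos: [0.5732, 0.1816, 0.2333]
ee_rot: [[0.245, 0.969, 0.006], [0.97, -0.245, 0.001], [0.002, 0.006, -1.0]]
force: [0.0, -0.3, -0.6]
gripper_width: 0.0855
grasp_force: 0.0
time: 4.83
tool_pos: [0.5735, 0.1817, 0.2053]
ee_rot: [[0.245, 0.969, 0.006], [0.969, -0.245, 0.001], [0.002, 0.005, -1.0]]
force: [-0.3, 0.0, -0.1]
gripper_width: 0.0513
grasp_force: 0.0
4.8833 [0.5734 0.1818 0.2052] [-0.2217 -0.0999  0.4051] 0.05132849163046242 0.0 yaw 75.80525532643038
```

View pics/w3.png

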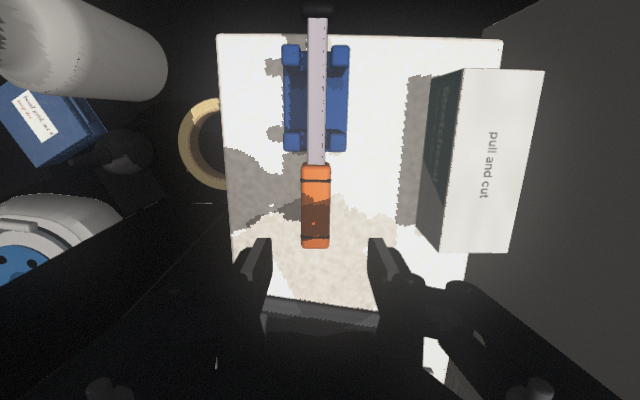

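The handle is centred between the fingers (column 315 against the finger midpoint at 318). Next I'll descend and grip.

```bash
python3 -m creep '[{"translation":[-0.001,0,-0.03],"twist":0,"grip":-0.2},{"translation":[-0.001,0,-0.06],"twist":0,"grip":-0.2},{"translation":[-0.001,0,-0.07],"twist":0,"grip":-0.2},{"translation":[-0.001,0,-0.07],"twist":0,"grip":0.3},{"translation":[-0.001,0,-0.07],"twist":0,"grip":1}]' 80
python3 -m creep '[{"translation":[0,0,0],"twist":0,"grip":1},{"translation":[0,0,0],"twist":0,"grip":1},{"translation":[0,0,0],"twist":0,"grip":1},{"translation":[0,0,0],"twist":0,"grip":1},{"translation":[0,0,0],"twist":0,"grip":1}]' 80
python3 - <<'E'
from h import *
np.set_printoptions(precision=4,suppress=True)
# fit strip with w1 by undistorted orange pixels at z=.1845
z=np.load('w1.npz'); K,k1,_=pose('wrist'); cam=(K,k1,z['T']); hsv=cv2.cvtColor(z['im'],cv2.COLOR_BGR2HSV)
H,S,V=cv2.split(hsv); m=(H>5)&(H<22)&(S>150)&(V>100); m[200:]=0
rc=np.argwhere(m); pts=np.array([onz(cam,p,.1845)[:2] for p in rc])*1000
print(len(rc),cv2.minAreaRect(pts.astype(np.float32)))
E
```

```text
time: 5.3
tool_pos: [0.571, 0.182, 0.1325]
ee_rot: [[0.245, 0.97, 0.001], [0.97, -0.245, 0.0], [0.0, 0.001, -1.0]]
force: [-0.0, -0.3, -0.0]
gripper_width: 0.0278
grasp_force: 0.0
time: 5.72
tool_pos: [0.5719, 0.1822, 0.1336]
ee_rot: [[0.245, 0.97, 0.004], [0.97, -0.245, 0.001], [0.002, 0.004, -1.0]]
force: [0.8, -0.1, 5.1]
gripper_width: 0.0189
grasp_force: 78.9
822 ((422.47454833984375, -137.05239868164062), (216.7202606201172, 9.194147109985352), 76.43781280517578)
```

```bash
python3 -m creep '[{"translation":[0,0,0.01],"twist":0,"grip":1},{"translation":[0,0,0.04],"twist":0,"grip":1},{"translation":[0,0,0.08],"twist":0,"grip":1},{"translation":[0,0,0.12],"twist":0,"grip":1},{"translation":[0,0,0.16],"twist":0,"grip":1}]' 100
python3 -m creep '[{"translation":[-0.01,-0.036,0.02],"twist":0,"grip":1},{"translation":[-0.02,-0.072,0.025],"twist":0,"grip":1},{"translation":[-0.03,-0.108,0.025],"twist":0,"grip":1},{"translation":[-0.04,-0.144,0.025],"twist":0,"grip":1},{"translation":[-0.05,-0.18,0.025],"twist":0,"grip":1}]'
python3 -m creep '[{"translation":[-0.01,-0.036,0],"twist":0,"grip":1},{"translation":[-0.02,-0.072,0],"twist":0,"grip":1},{"translation":[-0.03,-0.108,0],"twist":0,"grip":1},{"translation":[-0.04,-0.144,0],"twist":0,"grip":1},{"translation":[-0.05,-0.18,0],"twist":0,"grip":1}]'
python3 -m creep '[{"translation":[-0.012,-0.036,0],"twist":0,"grip":1},{"translation":[-0.024,-0.072,0],"twist":0,"grip":1},{"translation":[-0.036,-0.108,0],"twist":0,"grip":1},{"translation":[-0.048,-0.144,0],"twist":0,"grip":1},{"translation":[-0.06,-0.18,0],"twist":0,"grip":1}]'
python3 -m creep '[{"translation":[-0.002,-0.03,0],"twist":0.5,"grip":1},{"translation":[-0.002,-0.038,0],"twist":0.5,"grip":1},{"translation":[-0.002,-0.038,0],"twist":0.5,"grip":1},{"translation":[-0.002,-0.038,0],"twist":0.5,"grip":1},{"translation":[-0.002,-0.038,0],"twist":0.5,"grip":1}]'
python3 look.py w4 prop_bar:.33 fork_mid:.251 dust_bin:.11
```

```text
time: 6.13
tool_pos: [0.5692, 0.1817, 0.2921]
ee_rot: [[0.244, 0.97, -0.003], [0.97, -0.244, -0.001], [-0.001, -0.003, -1.0]]
force: [1.5, 0.1, -0.9]
gripper_width: 0.0188
grasp_force: 99.0
time: 6.55
tool_pos: [0.5191, 0.0007, 0.3162]
ee_rot: [[0.244, 0.97, -0.001], [0.97, -0.244, -0.0], [-0.0, -0.001, -1.0]]
force: [1.9, -0.3, -1.8]
gripper_width: 0.0187
grasp_force: 98.9
time: 6.97
tool_pos: [0.469, -0.1793, 0.316]
ee_rot: [[0.244, 0.97, -0.001], [0.97, -0.244, 0.0], [0.0, -0.001, -1.0]]
force: [1.3, 0.1, -1.5]
gripper_width: 0.0185
grasp_force: 98.9
time: 7.38
tool_pos: [0.409, -0.3593, 0.316]
ee_rot: [[0.245, 0.97, -0.001], [0.97, -0.245, 0.001], [0.001, -0.001, -1.0]]
force: [1.3, 0.0, -1.7]
gripper_width: 0.0184
grasp_force: 98.9
time: 7.8
tool_pos: [0.4087, -0.3948, 0.3162]
ee_rot: [[0.235, 0.972, -0.0], [0.972, -0.235, 0.001], [0.001, -0.001, -1.0]]
force: [-0.8, 1.0, -1.0]
gripper_width: 0.0184
grasp_force: 98.9
7.85 [ 0.4088 -0.3946  0.3164] [ 0.3678 -0.039  -0.8698] 0.0190771941694379 98.90179395675659 yaw 76.44565394971374
prop_bar 0.57 [ 81. 322.] dep [ 0.429  -0.3125  0.3422] z [ 0.4294 -0.3112  0.33  ]
```

View pics/w4.png

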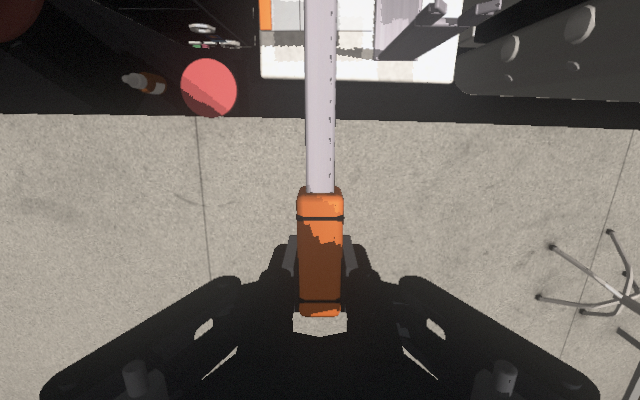

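The bar sits straight along the image centreline with the fork posts visible at px (410,30), clear of it. Next I'll lower it beside the wing and slide it under.

```bash
python3 -m creep '[{"translation":[0,-0.002,-0.04],"twist":0,"grip":1},{"translation":[0,-0.002,-0.08],"twist":0,"grip":1},{"translation":[0,-0.002,-0.12],"twist":0,"grip":1},{"translation":[0,-0.002,-0.16],"twist":0,"grip":1},{"translation":[0,-0.002,-0.181],"twist":0,"grip":1}]'
python3 -m creep '[{"translation":[0.004,0.018,0],"twist":0,"grip":1},{"translation":[0.009,0.037,0],"twist":0,"grip":1},{"translation":[0.014,0.056,0],"twist":0,"grip":1},{"translation":[0.018,0.075,0],"twist":0,"grip":1},{"translation":[0.018,0.075,0],"twist":0,"grip":1}]'
python3 look.py w5 fork_mid:.251 dust_bin:.11 flap_hinge:.1805
for s in scene; do python3 -c "
from h import *
c,im,d=grab('scene'); cv2.imwrite('pics/s5.png',cv2.resize(im[180:320,280:420],(600,600)))"; done
```

```text
time: 8.42
tool_pos: [0.4068, -0.395, 0.1298]
ee_rot: [[0.235, 0.972, -0.005], [0.972, -0.235, 0.006], [0.004, -0.006, -1.0]]
force: [-1.0, 0.6, -2.1]
gripper_width: 0.0185
grasp_force: 98.9
time: 8.83
tool_pos: [0.427, -0.3198, 0.1351]
ee_rot: [[0.233, 0.973, 0.0], [0.973, -0.233, 0.002], [0.002, -0.0, -1.0]]
force: [-1.3, 0.5, -1.0]
gripper_width: 0.0187
grasp_force: 98.8
8.8833 [ 0.4269 -0.3213  0.1354] [ 0.6432 -0.6141 -1.1666] 0.018711382733029015 98.84191632270813 yaw 76.51880525607697
```

View pics/w5.png

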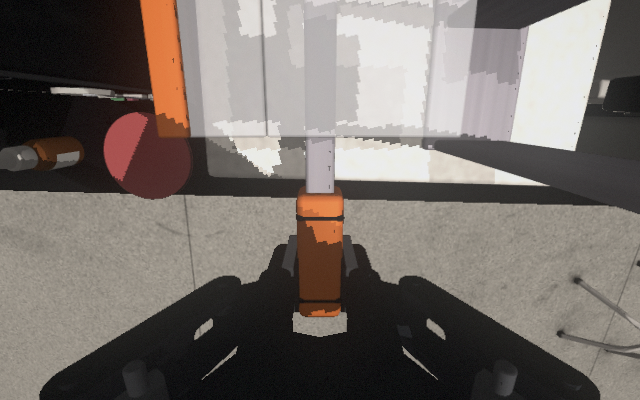

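The bar lies under the clear wing at px (320,60), short of the post on the right. Next I'll raise the flap along an arc.

```bash
python3 -m creep '[{"translation":[0,0,0.014],"twist":0,"grip":1},{"translation":[0,0,0.028],"twist":0,"grip":1},{"translation":[0.002,0,0.04],"twist":0,"grip":1},{"translation":[0.004,-0.001,0.052],"twist":0,"grip":1},{"translation":[0.011,-0.003,0.069],"twist":0,"grip":1}]' 110
python3 -m creep '[{"translation":[0.008,-0.002,0.0155],"twist":0,"grip":1},{"translation":[0.017,-0.003,0.028],"twist":0,"grip":1},{"translation":[0.025,-0.006,0.04],"twist":0,"grip":1},{"translation":[0.036,-0.008,0.052],"twist":0,"grip":1},{"translation":[0.047,-0.01,0.062],"twist":0,"grip":1}]'
python3 -m creep '[{"translation":[0.008,-0.001,0.007],"twist":0,"grip":1},{"translation":[0.015,-0.002,0.009],"twist":0,"grip":1},{"translation":[0.02,-0.003,0.009],"twist":0,"grip":1},{"translation":[0.023,-0.003,0.009],"twist":0,"grip":1},{"translation":[0.023,-0.003,0.009],"twist":0,"grip":1}]'
python3 look.py w6 fork_mid:.251 flap_hinge:.1805 prop_bar:.3
python3 -c "
from h import *
c,im,d=grab('scene'); cv2.imwrite('pics/s6.png',cv2.resize(im[170:330,270:430],(400,400)))
a=cv2.imread('pics/w6.png');b=cv2.imread('pics/s6.png');cv2.imwrite('pics/c6.png',np.hstack([cv2.resize(a[:250,200:],(440,400)) if 0 else a[:,220:560],b])[:, :800])"
```

```text
time: 9.5
tool_pos: [0.4364, -0.326, 0.2037]
ee_rot: [[0.237, 0.972, -0.002], [0.972, -0.237, 0.002], [0.001, -0.003, -1.0]]
force: [-0.4, 0.2, -4.6]
gripper_width: 0.0187
grasp_force: 107.8
time: 9.92
tool_pos: [0.484, -0.3369, 0.2663]
ee_rot: [[0.237, 0.972, -0.003], [0.972, -0.237, -0.001], [-0.002, -0.002, -1.0]]
force: [-11.6, 2.5, -7.1]
gripper_width: 0.0184
grasp_force: 108.9
time: 10.33
tool_pos: [0.4978, -0.3391, 0.2711]
ee_rot: [[0.228, 0.973, -0.03], [0.974, -0.228, 0.004], [-0.003, -0.031, -1.0]]
force: [-34.7, -0.8, -1.5]
gripper_width: 0.0186
grasp_force: 150.9
10.3833 [ 0.4976 -0.3391  0.2711] [-33.0504   0.3968  -3.1998] 0.01848825499566788 150.4437841521576 yaw 76.78190574104156
fork_mid 0.88 [ 80. 339.] dep [ 0.527  -0.2537  0.2505] z [ 0.527  -0.2537  0.251 ]
flap_hinge 0.63 [ 83. 340.] dep [ 0.5276 -0.2546  0.2461] z [ 0.5313 -0.249   0.1805]
prop_bar 0.91 [ 88. 298.] dep [ 0.5108 -0.2597  0.3197] z [ 0.5092 -0.2577  0.3   ]
```

View pics/c6.png

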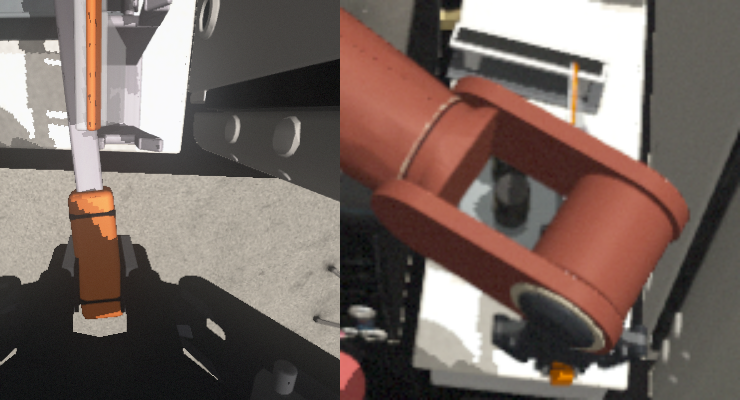

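Run:
```python
from h import *
np.set_printoptions(precision=4,suppress=True)
z=np.load('w6.npz'); K,k1,_=pose('wrist'); cam=(K,k1,z['T']); P=cloud(cam,z['dep'])
for r in (20,60,100,125,135,150,165,180,195,220,260,300):
    print(r,[ (c,P[r,c].round(3).tolist()) for c in ((300,313,325) if r<130 else (308,313,318))])
a=z['im'][0:220,240:440]; cv2.imwrite('pics/w6z.png',cv2.resize(a,None,fx=2.7,fy=2.7,interpolation=cv2.INTER_CUBIC))
```

```text
20 [(300, [0.516, -0.242, 0.32]), (313, [0.519, -0.243, 0.321]), (325, [0.524, -0.235, 0.291])]
60 [(300, [0.513, -0.252, 0.32]), (313, [0.517, -0.253, 0.322]), (325, [0.521, -0.249, 0.292])]
100 [(300, [0.51, -0.263, 0.32]), (313, [0.514, -0.264, 0.321]), (325, [0.518, -0.263, 0.29])]
125 [(300, [0.509, -0.27, 0.32]), (313, [0.512, -0.271, 0.319]), (325, [0.516, -0.273, 0.288])]
135 [(308, [0.508, -0.275, 0.291]), (313, [0.51, -0.276, 0.289]), (318, [0.51, -0.279, 0.255])]
150 [(308, [0.506, -0.282, 0.29]), (313, [0.508, -0.282, 0.291]), (318, [0.51, -0.283, 0.29])]
165 [(308, [0.505, -0.288, 0.291]), (313, [0.507, -0.288, 0.292]), (318, [0.509, -0.289, 0.29])]
180 [(308, [0.503, -0.294, 0.291]), (313, [0.505, -0.294, 0.292]), (318, [0.508, -0.295, 0.291])]
195 [(308, [0.502, -0.3, 0.295]), (313, [0.504, -0.3, 0.296]), (318, [0.506, -0.301, 0.295])]
220 [(308, [0.5, -0.31, 0.298]), (313, [0.502, -0.31, 0.298]), (318, [0.504, -0.311, 0.297])]
260 [(308, [0.496, -0.327, 0.3]), (313, [0.498, -0.327, 0.301]), (318, [0.5, -0.328, 0.301])]
300 [(308, [0.491, -0.346, 0.302]), (313, [0.493, -0.346, 0.302]), (318, [0.496, -0.347, 0.302])]
```

View pics/w6z.png

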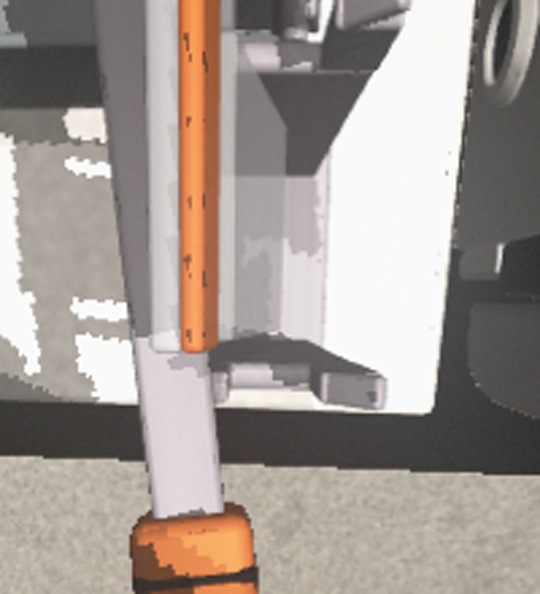

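The bar pitched about 7° down in the grip, so its far end is butting the inner fork's prong, seen in the crop at the upper right. I'll back off, raise it and advance again.

```bash
python3 -m creep '[{"translation":[-0.008,0.002,0.003],"twist":0,"grip":1},{"translation":[-0.011,0.003,0.01],"twist":0,"grip":1},{"translation":[-0.011,0.003,0.018],"twist":0,"grip":1},{"translation":[-0.008,0.002,0.018],"twist":0,"grip":1},{"translation":[-0.004,0.001,0.018],"twist":0,"grip":1}]' 115
python3 -m creep '[{"translation":[0.004,-0.001,0],"twist":0,"grip":1},{"translation":[0.006,-0.0005,0],"twist":0,"grip":1},{"translation":[0.006,0.001,0],"twist":0,"grip":1},{"translation":[0.006,0.001,0],"twist":0,"grip":1},{"translation":[0.006,0.001,0],"twist":0,"grip":1}]'
python3 look.py w7 fork_mid:.251
python3 - <<'E'
from h import *
z=np.load('w7.npz')
a=z['im'][0:330,220:440]; cv2.imwrite('pics/w7z.png',cv2.resize(a,None,fx=1.8,fy=1.8,interpolation=cv2.INTER_CUBIC))
E
```

```text
time: 11.0
tool_pos: [0.5043, -0.3388, 0.2952]
ee_rot: [[0.236, 0.972, 0.003], [0.972, -0.236, -0.002], [-0.001, 0.003, -1.0]]
force: [-0.6, 0.6, -0.5]
gripper_width: 0.0184
grasp_force: 113.5
time: 11.42
tool_pos: [0.5095, -0.3367, 0.2929]
ee_rot: [[0.236, 0.972, -0.0], [0.972, -0.236, 0.001], [0.001, -0.001, -1.0]]
force: [-0.9, 0.8, -1.9]
gripper_width: 0.0184
grasp_force: 113.5
11.4667 [ 0.5094 -0.3367  0.2929] [-1.1789  0.1964 -1.5903] 0.018238854649956775 113.48892331123352 yaw 76.36140912196367
fork_mid 0.95 [ 94. 319.] dep [ 0.5275 -0.2583  0.3099] z [ 0.5282 -0.2545  0.251 ]
fork_mid 0.48 [250. 318.] dep [ 0.5118 -0.3208  0.3215] z [ 0.5029 -0.3547  0.251 ]
```

View pics/w7z.png

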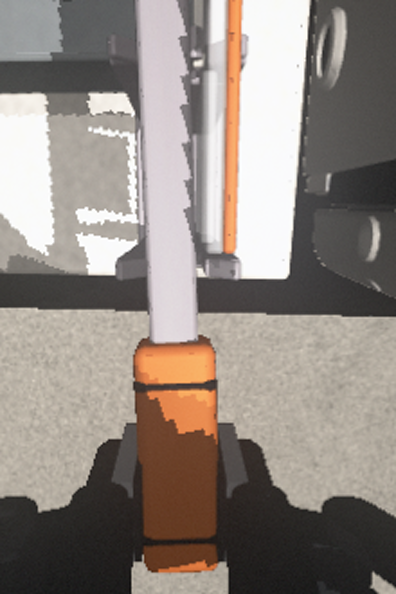

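The flap is past upright, with the orange strip at right, and the bar is above both forks but yawed about 2.5°. I'll correct with a twist, then lower it.

```bash
python3 -m creep '[{"translation":[0,0,0],"twist":-2.5,"grip":1},{"translation":[0,0,-0.008],"twist":-2.5,"grip":1},{"translation":[0,0,-0.016],"twist":-2.5,"grip":1},{"translation":[0,0,-0.024],"twist":-2.5,"grip":1},{"translation":[0,0,-0.03],"twist":-2.5,"grip":1}]'
python3 -m creep '[{"translation":[0,0,-0.004],"twist":0,"grip":1},{"translation":[0,0,-0.008],"twist":0,"grip":1},{"translation":[0,0,-0.012],"twist":0,"grip":1},{"translation":[0,0,-0.015],"twist":0,"grip":1},{"translation":[0,0,-0.015],"twist":0,"grip":1}]'
python3 look.py w8
python3 - <<'E'
from h import *
z=np.load('w8.npz')
a=z['im'][0:330,220:440]; cv2.imwrite('pics/w8z.png',cv2.resize(a,None,fx=1.8,fy=1.8,interpolation=cv2.INTER_CUBIC))
K,k1,_=pose('wrist'); P=cloud((K,k1,z['T']),z['dep'])
for r in (10,30,60,100,140,165,180,220,260,300): print(r,[P[r,c].round(3).tolist() for c in (310,316,322)])
E
```

```text
time: 11.93
tool_pos: [0.5088, -0.3367, 0.2614]
ee_rot: [[0.278, 0.961, -0.002], [0.961, -0.278, 0.001], [0.001, -0.002, -1.0]]
force: [-1.6, 0.1, -1.1]
gripper_width: 0.0182
grasp_force: 113.6
time: 12.35
tool_pos: [0.5091, -0.3369, 0.2475]
ee_rot: [[0.278, 0.961, -0.001], [0.961, -0.278, 0.001], [0.0, -0.001, -1.0]]
force: [-2.2, 0.3, -0.8]
gripper_width: 0.0186
grasp_force: 113.6
12.4 [ 0.5092 -0.3369  0.2478] [-1.7886  0.2215 -1.3471] 0.018318235476780048 113.51725333156082 yaw 73.8518816460944
10 [[0.536, -0.228, 0.261], [0.538, -0.228, 0.261], [0.541, -0.229, 0.261]]
30 [[0.534, -0.235, 0.262], [0.536, -0.235, 0.262], [0.539, -0.236, 0.262]]
60 [[0.531, -0.246, 0.262], [0.533, -0.246, 0.263], [0.536, -0.247, 0.264]]
100 [[0.527, -0.261, 0.266], [0.529, -0.261, 0.265], [0.531, -0.262, 0.266]]
140 [[0.522, -0.276, 0.267], [0.524, -0.277, 0.266], [0.527, -0.277, 0.266]]
165 [[0.519, -0.286, 0.268], [0.521, -0.287, 0.268], [0.524, -0.287, 0.268]]
180 [[0.517, -0.292, 0.268], [0.52, -0.293, 0.269], [0.522, -0.293, 0.269]]
220 [[0.513, -0.308, 0.274], [0.515, -0.308, 0.274], [0.518, -0.309, 0.275]]
260 [[0.507, -0.325, 0.276], [0.51, -0.325, 0.277], [0.513, -0.326, 0.277]]
300 [[0.502, -0.344, 0.278], [0.505, -0.343, 0.279], [0.507, -0.345, 0.278]]
```

View pics/w8z.png

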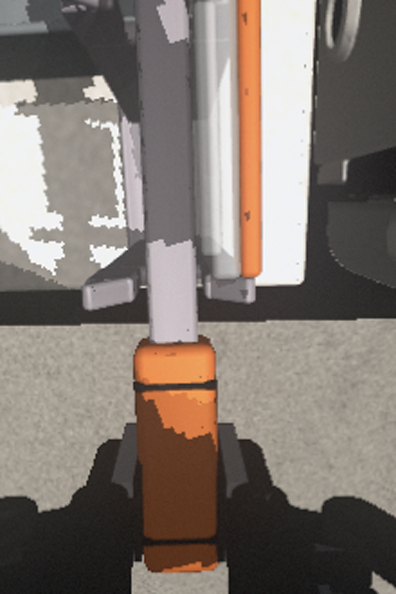

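The bar is in both slots, about 8 mm from the bottom. I'll keep lowering it.

```bash
python3 -m creep '[{"translation":[0,0,-0.004],"twist":0,"grip":1},{"translation":[0,0,-0.008],"twist":0,"grip":1},{"translation":[0,0,-0.011],"twist":0,"grip":1},{"translation":[0,0,-0.014],"twist":0,"grip":1},{"translation":[0,0,-0.014],"twist":0,"grip":1}]'
python3 -m creep '[{"translation":[0,0,-0.002],"twist":0,"grip":1},{"translation":[0,0,-0.004],"twist":0,"grip":1},{"translation":[0,0,-0.004],"twist":0,"grip":1},{"translation":[0,0,-0.004],"twist":0,"grip":1},{"translation":[0,0,-0.004],"twist":0,"grip":1}]'
python3 look.py w9
python3 - <<'E'
from h import *
z=np.load('w9.npz')
K,k1,_=pose('wrist'); P=cloud((K,k1,z['T']),z['dep'])
for r in (10,60,100,140,165,180,220,300): print(r,[P[r,c].round(3).tolist() for c in (310,316,322)])
E
```

```text
time: 12.82
tool_pos: [0.509, -0.3373, 0.2353]
ee_rot: [[0.278, 0.961, -0.001], [0.961, -0.278, -0.0], [-0.0, -0.001, -1.0]]
force: [-5.5, -0.4, 5.5]
gripper_width: 0.0182
grasp_force: 114.8
time: 13.23
tool_pos: [0.5089, -0.3376, 0.2323]
ee_rot: [[0.277, 0.961, -0.001], [0.961, -0.277, -0.001], [-0.001, -0.0, -1.0]]
force: [-7.3, -0.7, 7.8]
gripper_width: 0.0181
grasp_force: 115.1
13.2833 [ 0.5089 -0.3376  0.2323] [-7.1849 -0.4249  6.7933] 0.018490869084677224 115.10435342788696 yaw 73.90092463688374
10 [[0.535, -0.231, 0.255], [0.538, -0.232, 0.254], [0.54, -0.232, 0.254]]
60 [[0.53, -0.247, 0.255], [0.533, -0.248, 0.256], [0.535, -0.249, 0.254]]
100 [[0.526, -0.261, 0.255], [0.529, -0.262, 0.255], [0.531, -0.263, 0.255]]
140 [[0.522, -0.276, 0.256], [0.524, -0.277, 0.256], [0.527, -0.278, 0.257]]
165 [[0.519, -0.286, 0.256], [0.521, -0.287, 0.256], [0.524, -0.287, 0.257]]
180 [[0.517, -0.292, 0.257], [0.52, -0.293, 0.256], [0.522, -0.293, 0.258]]
220 [[0.513, -0.307, 0.263], [0.515, -0.308, 0.262], [0.518, -0.309, 0.261]]
300 [[0.502, -0.344, 0.263], [0.504, -0.345, 0.263], [0.507, -0.346, 0.262]]
```

The bar is level at axis z 0.2495, which matches seated. I'll release and rise.

```bash
python3 -m creep '[{"translation":[0,0,0],"twist":0,"grip":0.4},{"translation":[0,0,0],"twist":0,"grip":0},{"translation":[0,0,0],"twist":0,"grip":-0.3},{"translation":[0,0,0.01],"twist":0,"grip":-0.4},{"translation":[0,0,0.03],"twist":0,"grip":-0.4}]' 40
python3 -m creep '[{"translation":[0,0,0.04],"twist":1,"grip":-0.4},{"translation":[-0.005,0,0.08],"twist":2,"grip":-0.4},{"translation":[-0.01,0,0.12],"twist":2.5,"grip":-0.4},{"translation":[-0.02,0.01,0.16],"twist":2.5,"grip":-0.4},{"translation":[-0.03,0.03,0.18],"twist":2.5,"grip":-0.4}]'
python3 -m creep '[{"translation":[-0.005,0.035,0],"twist":0,"grip":-1},{"translation":[-0.01,0.07,0],"twist":0,"grip":-1},{"translation":[-0.015,0.09,0],"twist":0,"grip":-1},{"translation":[-0.015,0.09,0],"twist":0,"grip":-1},{"translation":[-0.015,0.09,0],"twist":0,"grip":-1}]'
python3 look.py w10 pot_a:.177 pot_c:.167 prop_bar:.249 dust_bin:.11 fork_mid:.251
```

```text
time: 13.7
tool_pos: [0.5084, -0.3359, 0.2573]
ee_rot: [[0.278, 0.96, -0.004], [0.96, -0.278, 0.004], [0.003, -0.005, -1.0]]
force: [-0.3, -0.3, 0.3]
gripper_width: 0.0599
grasp_force: 0.0
time: 14.12
tool_pos: [0.4796, -0.3083, 0.4465]
ee_rot: [[0.238, 0.971, 0.006], [0.971, -0.238, -0.005], [-0.004, 0.007, -1.0]]
force: [-0.6, -0.1, 0.8]
gripper_width: 0.0599
grasp_force: 0.0
time: 14.53
tool_pos: [0.4645, -0.2164, 0.4415]
ee_rot: [[0.235, 0.972, 0.002], [0.972, -0.235, -0.002], [-0.001, 0.002, -1.0]]
force: [0.1, -1.1, 0.0]
gripper_width: 0.0853
grasp_force: 0.0
14.5833 [ 0.4645 -0.2171  0.4409] [ 0.4127 -0.0713 -0.0689] 0.08547822341198712 0.0 yaw 76.37094319287873
pot_a 0.69 [ 61. 322.] dep [ 0.5002 -0.0813  0.1763] z [ 0.5001 -0.0815  0.177 ]
pot_a 0.63 [ 91. 320.] dep [ 0.4894 -0.1165  0.1765] z [ 0.4894 -0.1166  0.177 ]
pot_c 0.69 [ 61. 322.] dep [ 0.5002 -0.0813  0.1763] z [ 0.5006 -0.0799  0.167 ]
pot_c 0.63 [ 91. 320.] dep [ 0.4894 -0.1165  0.1765] z [ 0.4896 -0.1158  0.167 ]
prop_bar 0.77 [199. 379.] dep [ 0.528  -0.2569  0.2546] z [ 0.5288 -0.2589  0.249 ]
dust_bin 0.83 [ 91. 323.] dep [ 0.4935 -0.1179  0.176 ] z [ 0.4956 -0.1134  0.11  ]
fork_mid 0.62 [196. 375.] dep [ 0.5233 -0.253   0.2546] z [ 0.5238 -0.2542  0.251 ]
```

View pics/w10.png

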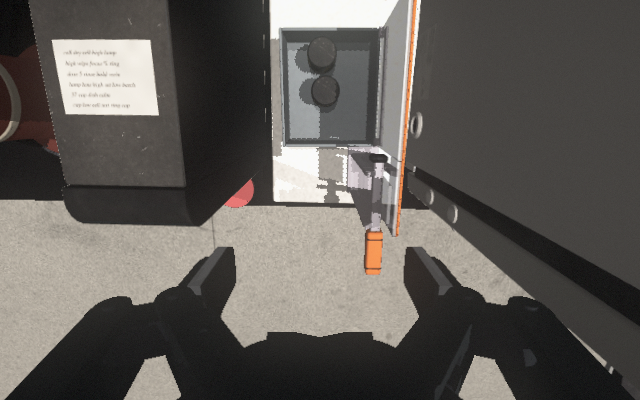

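The flap stands propped, with the bar lying in both forks (px 375,200). Two pots of 62 mm height are in the bin at px (322,53) and (325,91), and there is no third. Next I'll refine their centres.

```bash
cat > pots.py <<'E'
import sys
from h import *
np.set_printoptions(precision=4,suppress=True)
z=np.load(sys.argv[1]+'.npz'); z0,x0,x1,y0,y1=map(float,sys.argv[2:7])
K,k1,_=pose('wrist'); P=cloud((K,k1,z['T']),z['dep'])
m=(abs(P[...,2]-z0)<.008)&(P[...,0]>x0)&(P[...,0]<x1)&(P[...,1]>y0)&(P[...,1]<y1)
m=cv2.morphologyEx(m.astype(np.uint8),cv2.MORPH_OPEN,np.ones((3,3)))
n,l,st,ce=cv2.connectedComponentsWithStats(m)
for i in range(1,n):
    if st[i,4]<60: continue
    Q=P[l==i]; (c,r)=cv2.minEnclosingCircle((Q[:,:2]*1000).astype(np.float32)); print(st[i,4],'mean',Q.mean(0),'circ',np.round(c,1),round(r,1))
E
python3 pots.py w10 .177 .43 .55 -.18 -.04
```

```text
268 mean [ 0.5176 -0.0483  0.1776] circ [515.5 -48.9] 35.3
185 mean [ 0.4492 -0.0669  0.1779] circ [450.1 -67.2] 27.9
778 mean [ 0.5025 -0.0709  0.176 ] circ [502.4 -70.2] 19.9
672 mean [ 0.4962 -0.1171  0.1759] circ [ 496.3 -116.8] 19.4
141 mean [ 0.4365 -0.1207  0.1779] circ [ 437.4 -121.8] 25.9
```

```bash
python3 -m creep '[{"translation":[0.01,0.035,0],"twist":0,"grip":-0.3},{"translation":[0.02,0.07,-0.01],"twist":0,"grip":-0.3},{"translation":[0.03,0.11,-0.03],"twist":0,"grip":-0.3},{"translation":[0.039,0.1465,-0.06],"twist":0,"grip":-0.3},{"translation":[0.039,0.1465,-0.1],"twist":0,"grip":-0.3}]' 40
python3 -m creep '[{"translation":[0,0,-0.04],"twist":0,"grip":-0.3},{"translation":[0,0,-0.08],"twist":0,"grip":-0.3},{"translation":[0,0,-0.1],"twist":0,"grip":-0.3},{"translation":[0,0,-0.1],"twist":0,"grip":-0.3},{"translation":[0,0,-0.1],"twist":0,"grip":-0.3}]' 40
python3 look.py w11
python3 pots.py w11 .177 .43 .55 -.18 -.04
```

```text
time: 15.25
tool_pos: [0.5055, -0.0687, 0.3489]
ee_rot: [[0.233, 0.973, 0.008], [0.973, -0.233, -0.0], [0.001, 0.008, -1.0]]
force: [0.3, -0.9, 0.3]
gripper_width: 0.0555
grasp_force: 0.0
time: 15.67
tool_pos: [0.5027, -0.0717, 0.2446]
ee_rot: [[0.237, 0.972, -0.003], [0.972, -0.237, 0.001], [0.0, -0.003, -1.0]]
force: [0.2, -0.7, 0.9]
gripper_width: 0.0555
grasp_force: 0.0
15.7167 [ 0.5038 -0.0721  0.247 ] [0.4234 0.6507 0.3212] 0.0554625548555881 0.0 yaw 76.30836190889435
569 mean [ 0.5206 -0.0469  0.1775] circ [519. -48.] 31.5
1839 mean [ 0.503  -0.0688  0.1759] circ [502.7 -70.4] 19.4
394 mean [ 0.4515 -0.0602  0.1772] circ [451.9 -61.9] 22.3
1610 mean [ 0.4967 -0.1149  0.1758] circ [ 496.3 -116.9] 19.4
69 mean [ 0.4319 -0.1433  0.1762] circ [ 432.5 -143. ] 9.9
```

View pics/w11.png

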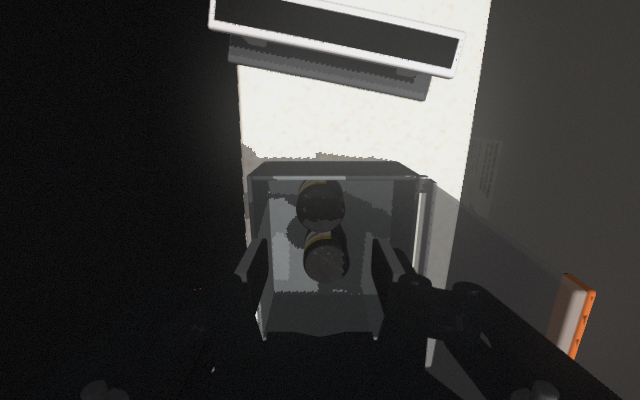

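The two pots are at px (320,205) and (327,255), with the fingers inside the bin's walls. I'll go down on the far one.

```bash
python3 -m creep '[{"translation":[0,0.001,-0.03],"twist":0,"grip":-0.3},{"translation":[0,0.001,-0.06],"twist":0,"grip":-0.3},{"translation":[0,0.001,-0.09],"twist":0,"grip":-0.3},{"translation":[0,0.001,-0.109],"twist":0,"grip":-0.3},{"translation":[0,0.001,-0.109],"twist":0,"grip":-0.3}]' 40
python3 -m creep '[{"translation":[0,0,0],"twist":0,"grip":0.2},{"translation":[0,0,0],"twist":0,"grip":0.5},{"translation":[0,0,0],"twist":0,"grip":0.5},{"translation":[0,0,0],"twist":0,"grip":0.5},{"translation":[0,0,0],"twist":0,"grip":0.5}]' 50
```

```text
time: 16.13
tool_pos: [0.5022, -0.0705, 0.1348]
ee_rot: [[0.237, 0.972, -0.004], [0.972, -0.237, 0.001], [0.0, -0.004, -1.0]]
force: [-0.4, 0.5, -0.7]
gripper_width: 0.0556
grasp_force: 0.0
time: 16.55
tool_pos: [0.5049, -0.0711, 0.1396]
ee_rot: [[0.236, 0.972, 0.005], [0.972, -0.236, -0.001], [-0.0, 0.005, -1.0]]
force: [0.5, 0.2, 6.6]
gripper_width: 0.0402
grasp_force: 51.1
```

```bash
python3 -m creep '[{"translation":[0,0,0.02],"twist":0,"grip":0.5},{"translation":[0,0,0.05],"twist":0,"grip":0.5},{"translation":[0,0,0.09],"twist":0,"grip":0.5},{"translation":[0,0,0.13],"twist":0,"grip":0.5},{"translation":[0,0,0.14],"twist":0,"grip":0.5}]' 50
python3 -m creep '[{"translation":[0.02,0.025,0],"twist":0,"grip":0.5},{"translation":[0.04,0.055,0],"twist":0,"grip":0.5},{"translation":[0.06,0.085,0],"twist":0,"grip":0.5},{"translation":[0.078,0.1057,0],"twist":0,"grip":0.5},{"translation":[0.078,0.1057,0],"twist":0,"grip":0.5}]' 50
python3 look.py w12 pot_a:.2 rail:.11
python3 - <<'E'
from h import *
z=np.load('w12.npz'); cv2.imwrite('pics/w12z.png',z['im'][0:380,120:520])
E
```

```text
time: 16.97
tool_pos: [0.5058, -0.0712, 0.2851]
ee_rot: [[0.236, 0.972, 0.012], [0.972, -0.236, -0.003], [-0.001, 0.012, -1.0]]
force: [0.2, -0.0, -0.9]
gripper_width: 0.0398
grasp_force: 50.8
time: 17.38
tool_pos: [0.5828, 0.0387, 0.2761]
ee_rot: [[0.232, 0.973, 0.0], [0.973, -0.232, 0.002], [0.002, -0.0, -1.0]]
force: [-0.2, -0.2, -1.4]
gripper_width: 0.0397
grasp_force: 50.9
17.4333 [0.5817 0.037  0.276 ] [-0.903  -0.6882 -1.4897] 0.04016541373207378 50.947980880737305 yaw 76.52520055386769
pot_a 0.8 [235. 317.] dep [0.5858 0.0586 0.2981] z [0.5749 0.0174 0.2   ]
pot_a 0.73 [315. 278.] dep [ 0.4999 -0.098   0.1361] z [ 0.5224 -0.0511  0.2   ]
rail 0.73 [179. 281.] dep [0.5518 0.0628 0.1643] z [0.5418 0.0529 0.11  ]
```

View pics/w12z.png

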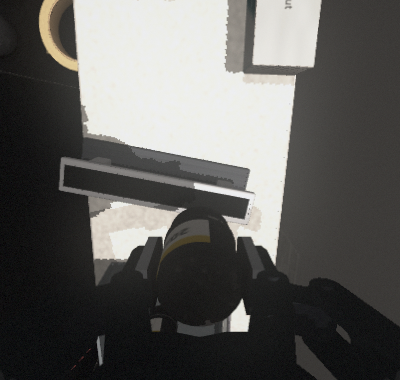

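The pot is held upright above the rail's right end (crop px 200,270). Next I'll check its offset in the hand.

Run:
```python
from h import *
np.set_printoptions(precision=4,suppress=True)
z=np.load('w12.npz'); K,k1,_=pose('wrist'); P=cloud((K,k1,z['T']),z['dep'])
m=(P[...,0]>.55)&(P[...,0]<.615)&(P[...,1]>.0)&(P[...,1]<.075)&(P[...,2]>.22)
Q=P[m]; print(len(Q),np.percentile(Q[:,2],[50,90,98]))
t=Q[Q[:,2]>.302]; t=t[np.hypot(t[:,0]-.582,t[:,1]-.037)<.026]
print(len(t),t.mean(0),cv2.minEnclosingCircle((t[:,:2]*1000).astype(np.float32)))
m=(abs(P[...,2]-.165)<.006)&(P[...,1]>-.03)&(P[...,1]<.12)&(P[...,0]>.44)&(P[...,0]<.66)
mm=cv2.morphologyEx(m.astype(np.uint8),cv2.MORPH_OPEN,np.ones((3,3)))>0
print(cv2.minAreaRect((P[mm][:,:2]*1000).astype(np.float32)))
```

```text
30120 [0.3516 0.3715 0.376 ]
17078 [0.5848 0.0487 0.3411] ((582.6859741210938, 40.236839294433594), 24.59756851196289)
((531.3856811523438, 58.849082946777344), (35.650909423828125, 209.51129150390625), 64.45972442626953)
```

```bash
python3 -m creep '[{"translation":[0,0,-0.03],"twist":0,"grip":0.5},{"translation":[0,0,-0.06],"twist":0,"grip":0.5},{"translation":[0,0,-0.08],"twist":0,"grip":0.5},{"translation":[0,0,-0.083],"twist":0,"grip":0.5},{"translation":[0,0,-0.083],"twist":0,"grip":0.5}]' 50
python3 -m creep '[{"translation":[0,0,-0.001],"twist":0,"grip":0.5},{"translation":[0,0,-0.002],"twist":0,"grip":0.5},{"translation":[0,0,-0.003],"twist":0,"grip":0.5},{"translation":[0,0,-0.003],"twist":0,"grip":0.5},{"translation":[0,0,-0.003],"twist":0,"grip":0.5}]' 50
```

```text
time: 17.95
tool_pos: [0.58, 0.0343, 0.1926]
ee_rot: [[0.237, 0.971, -0.003], [0.971, -0.237, 0.0], [-0.001, -0.003, -1.0]]
force: [0.4, 0.0, -1.1]
gripper_width: 0.04
grasp_force: 51.4
time: 18.37
tool_pos: [0.5815, 0.0352, 0.1914]
ee_rot: [[0.236, 0.972, 0.001], [0.972, -0.236, -0.0], [0.0, 0.001, -1.0]]
force: [0.6, 0.6, -0.8]
gripper_width: 0.0403
grasp_force: 51.4
```

```bash
python3 -m creep '[{"translation":[0,0,-0.001],"twist":0,"grip":0.5},{"translation":[0,0,-0.002],"twist":0,"grip":0.5},{"translation":[0,0,-0.0025],"twist":0,"grip":0.5},{"translation":[0,0,-0.0025],"twist":0,"grip":0.5},{"translation":[0,0,-0.0025],"twist":0,"grip":0.5}]' 50 | grep -E 'pos|force'
```

```text
tool_pos: [0.5814, 0.0352, 0.1894]
force: [-2.6, 0.4, 5.4]
grasp_force: 52.2
```

```bash
python3 -m creep '[{"translation":[0,0,-0.001],"twist":0,"grip":0.5},{"translation":[0,0,-0.002],"twist":0,"grip":0.5},{"translation":[0,0,-0.002],"twist":0,"grip":0.5},{"translation":[0,0,-0.002],"twist":0,"grip":0.5},{"translation":[0,0,-0.002],"twist":0,"grip":0.5}]' 50 | grep -E 'pos|force'
```

```text
tool_pos: [0.5815, 0.0353, 0.1893]
force: [-5.9, 0.3, 12.4]
grasp_force: 52.9
```

```bash
python3 -m creep '[{"translation":[0,0,0.002],"twist":0,"grip":0.1},{"translation":[0,0,0.002],"twist":0,"grip":-0.1},{"translation":[0,0,0.002],"twist":0,"grip":-0.3},{"translation":[0,0,0.002],"twist":0,"grip":-0.3},{"translation":[0,0,0.02],"twist":0,"grip":-0.3}]' 40
python3 -m creep '[{"translation":[0,0,0.04],"twist":0,"grip":-0.3},{"translation":[0,0,0.08],"twist":0,"grip":-0.3},{"translation":[-0.01,-0.02,0.1],"twist":0,"grip":-0.3},{"translation":[-0.03,-0.06,0.12],"twist":0,"grip":-0.3},{"translation":[-0.05,-0.1,0.12],"twist":0,"grip":-0.3}]' 40
python3 -m creep '[{"translation":[-0.015,-0.025,0],"twist":0,"grip":-0.3},{"translation":[-0.034,-0.053,0],"twist":0,"grip":-0.3},{"translation":[-0.034,-0.053,0],"twist":0,"grip":-0.3},{"translation":[-0.034,-0.053,0],"twist":0,"grip":-0.3},{"translation":[-0.034,-0.053,0],"twist":0,"grip":-0.3}]' 40
python3 look.py w13
python3 pots.py w13 .227 .53 .64 -.02 .11
python3 pots.py w13 .177 .43 .55 -.18 -.04
python3 - <<'E'
from h import *
z=np.load('w13.npz'); cv2.imwrite('pics/w13z.png',z['im'][0:380,120:620])
E
```

```text
time: 19.62
tool_pos: [0.5785, 0.0353, 0.2012]
ee_rot: [[0.236, 0.972, -0.009], [0.972, -0.236, 0.001], [-0.001, -0.008, -1.0]]
force: [-0.9, 0.7, -0.6]
gripper_width: 0.0551
grasp_force: 0.0
time: 20.03
tool_pos: [0.5367, -0.0563, 0.33]
ee_rot: [[0.233, 0.972, 0.007], [0.972, -0.233, -0.002], [0.0, 0.007, -1.0]]
force: [1.3, -0.6, 0.5]
gripper_width: 0.0553
grasp_force: 0.0
time: 20.45
tool_pos: [0.5016, -0.1089, 0.3252]
ee_rot: [[0.236, 0.972, -0.0], [0.972, -0.236, 0.001], [0.001, -0.0, -1.0]]
force: [-0.6, 0.3, 0.5]
gripper_width: 0.0553
grasp_force: 0.0
20.5 [ 0.5018 -0.1085  0.3252] [-0.0515 -0.603   0.0106] 0.05574860589492208 0.0 yaw 76.38178983852404
964 mean [0.5777 0.0249 0.2255] circ [580.   31.8] 18.9
241 mean [ 0.5211 -0.0477  0.1791] circ [520.6 -48.5] 29.9
556 mean [ 0.4439 -0.0907  0.1774] circ [443.7 -95. ] 56.3
1006 mean [ 0.4965 -0.1161  0.1759] circ [ 496.2 -117.5] 19.6
120 mean [ 0.4411 -0.1771  0.1761] circ [ 442.1 -177. ] 12.2
```

View pics/w13z.png

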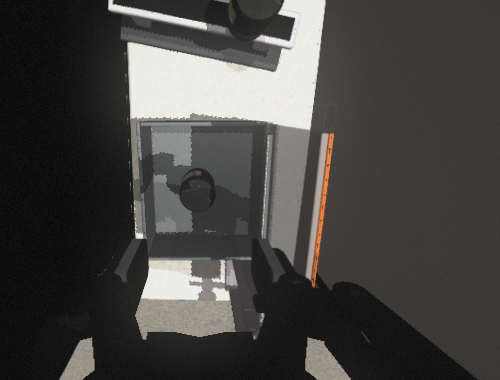

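Pot 1 stands on the rail (crop px 255,15). Pot 2 is at (0.496,-0.117). I'll fetch it.

```bash
python3 -m creep '[{"translation":[-0.005,-0.009,-0.03],"twist":0,"grip":-0.3},{"translation":[-0.005,-0.009,-0.07],"twist":0,"grip":-0.3},{"translation":[-0.005,-0.009,-0.11],"twist":0,"grip":-0.3},{"translation":[-0.005,-0.009,-0.14],"twist":0,"grip":-0.3},{"translation":[-0.005,-0.009,-0.165],"twist":0,"grip":-0.3}]' 40
python3 -m creep '[{"translation":[0,0,-0.02],"twist":0,"grip":-0.3},{"translation":[0,0,-0.0235],"twist":0,"grip":-0.3},{"translation":[0,0,-0.0235],"twist":0,"grip":-0.3},{"translation":[0,0,-0.0235],"twist":0,"grip":0.2},{"translation":[0,0,-0.0235],"twist":0,"grip":0.5}]' 50
python3 -m creep '[{"translation":[0,0,0],"twist":0,"grip":0.5},{"translation":[0,0,0],"twist":0,"grip":0.5},{"translation":[0,0,0],"twist":0,"grip":0.5},{"translation":[0,0,0],"twist":0,"grip":0.5},{"translation":[0,0,0],"twist":0,"grip":0.5}]' 50
```

```text
time: 20.92
tool_pos: [0.4957, -0.1164, 0.1574]
ee_rot: [[0.234, 0.972, -0.003], [0.972, -0.234, 0.001], [0.001, -0.004, -1.0]]
force: [-2.4, 0.9, 0.3]
gripper_width: 0.0555
grasp_force: 0.0
time: 21.33
tool_pos: [0.4976, -0.1179, 0.139]
ee_rot: [[0.235, 0.972, 0.002], [0.972, -0.235, -0.001], [-0.0, 0.002, -1.0]]
force: [-2.6, 0.5, -0.9]
gripper_width: 0.0399
grasp_force: 50.8
time: 21.75
tool_pos: [0.4973, -0.1182, 0.1386]
ee_rot: [[0.236, 0.972, 0.002], [0.972, -0.236, -0.0], [0.0, 0.002, -1.0]]
force: [-1.7, 2.2, 5.3]
gripper_width: 0.0399
grasp_force: 51.2
```

```bash
python3 -m creep '[{"translation":[0,0,0.02],"twist":0,"grip":0.5},{"translation":[0,0,0.05],"twist":0,"grip":0.5},{"translation":[0,0,0.09],"twist":0,"grip":0.5},{"translation":[0,0,0.13],"twist":0,"grip":0.5},{"translation":[0,0,0.14],"twist":0,"grip":0.5}]' 50
python3 -m creep '[{"translation":[0.002,0.035,0],"twist":0,"grip":0.5},{"translation":[0.005,0.075,0],"twist":0,"grip":0.5},{"translation":[0.007,0.115,0],"twist":0,"grip":0.5},{"translation":[0.01,0.15,0],"twist":0,"grip":0.5},{"translation":[0.0118,0.186,0],"twist":0,"grip":0.5}]' 50
python3 -m creep '[{"translation":[0,0,-0.02],"twist":0,"grip":0.5},{"translation":[0,0,-0.05],"twist":0,"grip":0.5},{"translation":[0,0,-0.078],"twist":0,"grip":0.5},{"translation":[0,0,-0.083],"twist":0,"grip":0.5},{"translation":[0,0,-0.083],"twist":0,"grip":0.5}]' 50
python3 -m creep '[{"translation":[0,0,-0.001],"twist":0,"grip":0.5},{"translation":[0,0,-0.002],"twist":0,"grip":0.5},{"translation":[0,0,-0.003],"twist":0,"grip":0.5},{"translation":[0,0,-0.003],"twist":0,"grip":0.5},{"translation":[0,0,-0.003],"twist":0,"grip":0.5}]' 50
```

```text
time: 22.17
tool_pos: [0.4992, -0.1193, 0.2848]
ee_rot: [[0.236, 0.972, 0.011], [0.972, -0.236, -0.005], [-0.002, 0.012, -1.0]]
force: [0.5, -1.1, 0.5]
gripper_width: 0.0395
grasp_force: 50.9
time: 22.58
tool_pos: [0.5082, 0.0694, 0.2761]
ee_rot: [[0.237, 0.972, 0.0], [0.972, -0.237, -0.0], [-0.0, 0.0, -1.0]]
force: [0.2, -0.2, -1.4]
gripper_width: 0.0399
grasp_force: 50.9
time: 23.0
tool_pos: [0.5069, 0.0679, 0.1915]
ee_rot: [[0.236, 0.972, -0.005], [0.972, -0.236, -0.0], [-0.001, -0.005, -1.0]]
force: [0.3, 0.2, -0.9]
gripper_width: 0.0399
grasp_force: 51.5
time: 23.42
tool_pos: [0.5088, 0.0678, 0.192]
ee_rot: [[0.236, 0.972, 0.001], [0.972, -0.236, -0.0], [0.0, 0.001, -1.0]]
force: [0.4, 0.3, -1.6]
gripper_width: 0.04
grasp_force: 51.5
```

```bash
python3 -m creep '[{"translation":[0,0,-0.001],"twist":0,"grip":0.5},{"translation":[0,0,-0.002],"twist":0,"grip":0.5},{"translation":[0,0,-0.003],"twist":0,"grip":0.5},{"translation":[0,0,-0.004],"twist":0,"grip":0.5},{"translation":[0,0,-0.004],"twist":0,"grip":0.5}]' 50 | grep -E 'pos|force'
```

```text
tool_pos: [0.5085, 0.068, 0.1884]
force: [-2.6, -1.1, 4.0]
grasp_force: 52.4
```

```bash
python3 -m creep '[{"translation":[0,0,-0.0015],"twist":0,"grip":0.5},{"translation":[0,0,-0.0005],"twist":0,"grip":0.1},{"translation":[0,0,0],"twist":0,"grip":-0.1},{"translation":[0,0,0],"twist":0,"grip":-0.3},{"translation":[0,0,0.001],"twist":0,"grip":-0.3}]' 40
python3 -m creep '[{"translation":[0,0,0.02],"twist":0,"grip":-0.3},{"translation":[0,0,0.06],"twist":0,"grip":-0.3},{"translation":[0,0,0.1],"twist":0,"grip":-0.3},{"translation":[-0.004,-0.02,0.14],"twist":0,"grip":-0.3},{"translation":[-0.01,-0.06,0.17],"twist":0,"grip":-0.3}]' 40
python3 -m creep '[{"translation":[0,-0.04,0.02],"twist":0,"grip":-0.3},{"translation":[0,-0.08,0.04],"twist":0,"grip":-0.3},{"translation":[0,-0.12,0.06],"twist":0,"grip":-0.3},{"translation":[0,-0.12,0.06],"twist":0,"grip":-0.3},{"translation":[0,-0.12,0.06],"twist":0,"grip":-0.3}]' 40
python3 look.py w14 prop_bar:.249 fork_mid:.251
python3 pots.py w14 .227 .47 .64 -.02 .11
python3 - <<'E'
from h import *
z=np.load('w14.npz'); K,k1,_=pose('wrist'); P=cloud((K,k1,z['T']),z['dep'])
m=(abs(P[...,2]-.165)<.006)&(P[...,1]>-.03)&(P[...,1]<.12)&(P[...,0]>.45)&(P[...,0]<.66)
mm=cv2.morphologyEx(m.astype(np.uint8),cv2.MORPH_OPEN,np.ones((3,3)))>0
print(cv2.minAreaRect((P[mm][:,:2]*1000).astype(np.float32)))
E
```

```text
time: 24.25
tool_pos: [0.5082, 0.068, 0.1877]
ee_rot: [[0.236, 0.972, -0.0], [0.972, -0.236, -0.0], [-0.0, -0.0, -1.0]]
force: [-0.7, -0.2, 0.5]
gripper_width: 0.0552
grasp_force: 0.0
time: 24.67
tool_pos: [0.5004, 0.0182, 0.355]
ee_rot: [[0.232, 0.973, 0.005], [0.973, -0.232, 0.0], [0.001, 0.004, -1.0]]
force: [0.9, -1.1, 0.1]
gripper_width: 0.0556
grasp_force: 0.0
time: 25.08
tool_pos: [0.5001, -0.1052, 0.4124]
ee_rot: [[0.24, 0.971, 0.002], [0.971, -0.24, -0.001], [-0.0, 0.003, -1.0]]
force: [-0.2, 0.3, -0.5]
gripper_width: 0.0555
grasp_force: 0.0
25.1333 [ 0.4998 -0.1036  0.4109] [ 0.3631 -0.0494 -0.9175] 0.05557007974018719 0.0 yaw 76.2274041924097
prop_bar 0.85 [293. 371.] dep [ 0.528  -0.252   0.2539] z [ 0.5282 -0.2555  0.249 ]
prop_bar 0.71 [ 50. 323.] dep [0.5401 0.0394 0.1647] z [0.535  0.0234 0.249 ]
fork_mid 0.86 [293. 372.] dep [ 0.5286 -0.2524  0.254 ] z [ 0.5288 -0.2545  0.251 ]
1177 mean [0.5082 0.066  0.2261] circ [508.6  67.6] 19.6
1213 mean [0.5808 0.0351 0.2259] circ [581.   35.8] 19.7
((544.6134033203125, 52.152809143066406), (32.75074768066406, 179.8040008544922), 65.68045043945312)
```

View pics/w14.png

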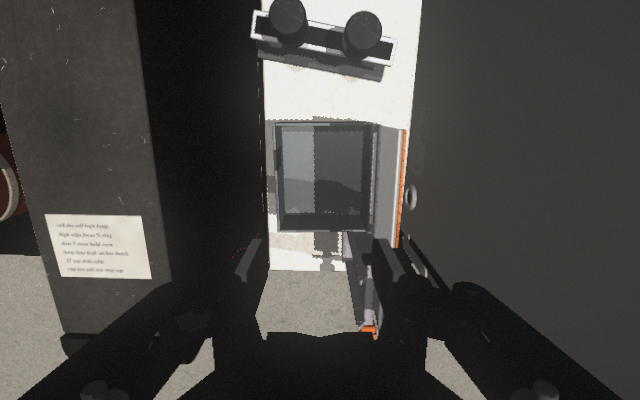

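Both pots are centred on the rail within 1 mm (px (288,22) and (362,35)), the bin is empty, and the bar is still seated. I'll go back to the bar.

```bash
python3 -m creep '[{"translation":[0.002,-0.04,0],"twist":0,"grip":-0.3},{"translation":[0.004,-0.08,0],"twist":0,"grip":-0.3},{"translation":[0.006,-0.12,0],"twist":0,"grip":-0.3},{"translation":[0.008,-0.16,0],"twist":0,"grip":-0.3},{"translation":[0.009,-0.2,0],"twist":0,"grip":-0.3}]' 40
python3 -m creep '[{"translation":[0,-0.034,0],"twist":0,"grip":-0.3},{"translation":[0,-0.034,-0.04],"twist":0,"grip":-0.3},{"translation":[0,-0.034,-0.08],"twist":0,"grip":-0.3},{"translation":[0,-0.034,-0.11],"twist":0,"grip":-0.3},{"translation":[0,-0.034,-0.11],"twist":0,"grip":-0.3}]' 40
python3 look.py w15 prop_bar:.249 bar_grip:.249
python3 - <<'E'
from h import *
z=np.load('w15.npz'); K,k1,_=pose('wrist'); P=cloud((K,k1,z['T']),z['dep'])
H,S,V=cv2.split(cv2.cvtColor(z['im'],cv2.COLOR_BGR2HSV))
m=(H>5)&(H<22)&(S>130)&(V>60)&(abs(P[...,2]-.258)<.007)&(P[...,1]<-.28)
print(m.sum(),P[m].mean(0),cv2.minAreaRect((P[m][:,:2]*1000).astype(np.float32)))
E
```

```text
time: 25.65
tool_pos: [0.5092, -0.3026, 0.4093]
ee_rot: [[0.233, 0.972, -0.001], [0.972, -0.233, 0.002], [0.001, -0.002, -1.0]]
force: [-0.2, -0.1, 0.4]
gripper_width: 0.0558
grasp_force: 0.0
time: 26.07
tool_pos: [0.5063, -0.3328, 0.29]
ee_rot: [[0.234, 0.972, -0.013], [0.972, -0.234, 0.011], [0.008, -0.015, -1.0]]
force: [-0.7, 0.6, -2.1]
gripper_width: 0.0553
grasp_force: 0.0
26.1167 [ 0.5075 -0.3338  0.2947] [-0.8678  0.2337  0.0611] 0.05564993203468986 0.0 yaw 76.46369289740096
prop_bar 0.72 [103. 324.] dep [ 0.5264 -0.2558  0.254 ] z [ 0.5264 -0.2556  0.249 ]
bar_grip 0.83 [216. 321.] dep [ 0.5085 -0.3228  0.2586] z [ 0.5076 -0.326   0.249 ]
2288 [ 0.50903023 -0.32349312  0.25802259] ((508.4424133300781, -325.4375), (59.311893463134766, 19.300134658813477), 75.98435974121094)
```

```bash
python3 -m creep '[{"translation":[-0.0015,-0.002,-0.02],"twist":0,"grip":-0.3},{"translation":[-0.0015,-0.002,-0.05],"twist":0,"grip":-0.3},{"translation":[-0.0015,-0.002,-0.071],"twist":0,"grip":-0.3},{"translation":[-0.0015,-0.002,-0.071],"twist":0,"grip":-0.3},{"translation":[-0.0015,-0.002,-0.071],"twist":0,"grip":0.3}]' 80
python3 -m creep '[{"translation":[0,0,0],"twist":0,"grip":1},{"translation":[0,0,0],"twist":0,"grip":1},{"translation":[0,0,0],"twist":0,"grip":1},{"translation":[0,0,0],"twist":0,"grip":1},{"translation":[0,0,0],"twist":0,"grip":1}]' 100
python3 -m creep '[{"translation":[0,0,0.01],"twist":0,"grip":1},{"translation":[0,0,0.02],"twist":0,"grip":1},{"translation":[0,0,0.035],"twist":0,"grip":1},{"translation":[0,0,0.055],"twist":0,"grip":1},{"translation":[0,0,0.08],"twist":0,"grip":1}]' 110
python3 -m creep '[{"translation":[0,0,0.03],"twist":0,"grip":1},{"translation":[0,-0.01,0.04],"twist":0,"grip":1},{"translation":[0,-0.03,0.05],"twist":0,"grip":1},{"translation":[0,-0.05,0.05],"twist":0,"grip":1},{"translation":[0,-0.05,0.05],"twist":0,"grip":1}]' 110
python3 look.py w16 prop_bar:.38
python3 - <<'E'
from h import *
z=np.load('w16.npz'); cv2.imwrite('pics/w16z.png',z['im'][0:340,180:500])
K,k1,_=pose('wrist'); P=cloud((K,k1,z['T']),z['dep'])
H,S,V=cv2.split(cv2.cvtColor(z['im'],cv2.COLOR_BGR2HSV))
m=(H>5)&(H<22)&(S>130)&(P[...,1]<-.32)&(P[...,2]>.3); print(m.sum(),P[m].mean(0),cv2.minAreaRect((P[m][:,:2]*1000).astype(np.float32)))
for r in (5,40,80,120,160,180,220,300): print(r,[P[r,c].round(3).tolist() for c in (316,322)])
E
```

```text
time: 26.63
tool_pos: [0.508, -0.339, 0.232]
ee_rot: [[0.235, 0.972, 0.001], [0.972, -0.235, -0.001], [-0.001, 0.002, -1.0]]
force: [0.2, 0.2, -0.2]
gripper_width: 0.0445
grasp_force: 0.0
time: 27.05
tool_pos: [0.5084, -0.3399, 0.2337]
ee_rot: [[0.236, 0.972, 0.004], [0.972, -0.236, -0.003], [-0.002, 0.005, -1.0]]
force: [-0.9, 0.6, 6.8]
gripper_width: 0.018
grasp_force: 97.4
time: 27.47
tool_pos: [0.5061, -0.3371, 0.3078]
ee_rot: [[0.235, 0.972, -0.005], [0.972, -0.235, 0.006], [0.005, -0.006, -1.0]]
force: [3.3, 4.3, -10.5]
gripper_width: 0.0182
grasp_force: 108.8
time: 27.88
tool_pos: [0.5072, -0.3912, 0.361]
ee_rot: [[0.237, 0.971, 0.0], [0.971, -0.237, -0.002], [-0.002, 0.001, -1.0]]
force: [0.5, -0.5, -2.0]
gripper_width: 0.0179
grasp_force: 115.8
27.9333 [ 0.5073 -0.39    0.3611] [ 0.313   0.1809 -1.1906] 0.017673836394188774 115.86425542831421 yaw 76.27428941167808
prop_bar 0.68 [122. 324.] dep [ 0.5252 -0.3254  0.3284] z [ 0.5248 -0.3239  0.38  ]
4098 [ 0.50981812 -0.37787119  0.37371535] ((509.6816711425781, -378.58001708984375), (51.16337966918945, 19.331218719482422), 76.51824951171875)
5 [[0.543, -0.229, 0.214], [0.548, -0.231, 0.215]]
40 [[0.541, -0.235, 0.116], [0.548, -0.236, 0.115]]
80 [[0.527, -0.3, 0.309], [0.53, -0.301, 0.31]]
120 [[0.521, -0.323, 0.327], [0.525, -0.324, 0.328]]
160 [[0.516, -0.344, 0.342], [0.519, -0.345, 0.343]]
180 [[0.514, -0.353, 0.35], [0.517, -0.354, 0.351]]
220 [[0.51, -0.37, 0.368], [0.513, -0.37, 0.368]]
300 [[0.27, -1.276, -0.856], [0.304, -1.28, -0.851]]
```

View pics/w16z.png

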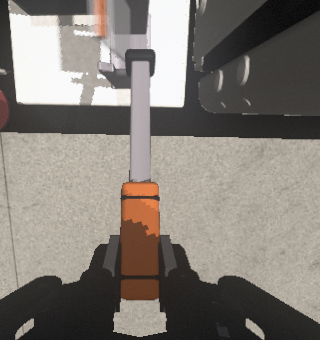

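I have now viewed 17 pictures against the limit of 14, so I won't open any more and will work from numbers only. In the last view the bar hangs about 37° tip-down in the grip. First I'll check the flap numerically.

```bash
cat > flap.py <<'E'
from h import *
np.set_printoptions(precision=3,suppress=True)
for n in ('scene','side'):
    c,im,d=grab(n); P=cloud(c,d); H,S,V=cv2.split(cv2.cvtColor(im,cv2.COLOR_BGR2HSV))
    m=(H>8)&(H<22)&(S>150)&(V>120)&(P[...,1]<.02)&(P[...,1]>-.27)&(P[...,0]>.37)&(P[...,0]<.6)&(P[...,2]>.12)&(P[...,2]<.36)
    print(n,m.sum(),P[m].mean(0) if m.any() else '', np.percentile(P[m],[5,95],axis=0) if m.any() else '')
    m=(H>8)&(H<22)&(S>150)&(V>120)&(P[...,1]<.35)&(P[...,1]>.1)&(P[...,2]>.12)&(P[...,2]<.36)
    if m.sum()>10: print(' handle@rest',m.sum(),P[m].mean(0))
E
python3 flap.py
```

```text
scene 34 [ 0.403 -0.231  0.21 ] [[ 0.399 -0.244  0.208]
 [ 0.408 -0.22   0.213]]
side 2 [ 0.418 -0.157  0.157] [[ 0.415 -0.168  0.136]
 [ 0.42  -0.145  0.179]]
```

```bash
python3 -m creep '[{"translation":[0,0,0],"twist":0,"grip":1},{"translation":[0,0,0],"twist":0,"grip":1},{"translation":[0,0,0],"twist":0,"grip":1},{"translation":[0,0,0],"twist":0,"grip":1},{"translation":[0,0,0],"twist":0,"grip":1}]' 110 | head -2; python3 flap.py
```

```text
time: 28.5
tool_pos: [0.5072, -0.3888, 0.36]
scene 34 [ 0.4   -0.227  0.188] [[ 0.394 -0.245  0.185]
 [ 0.406 -0.212  0.192]]
side 2 [ 0.412 -0.153  0.184] [[ 0.41  -0.162  0.181]
 [ 0.415 -0.145  0.187]]
```

The flap has shut (strip at z 0.188). I'll level the bar in the grip by pressing it into the outer fork's slot.

```bash
python3 -m creep '[{"translation":[-0.009,0.01,0],"twist":0,"grip":1},{"translation":[-0.009,0.016,0],"twist":0,"grip":1},{"translation":[-0.009,0.016,-0.01],"twist":0,"grip":1},{"translation":[-0.009,0.016,-0.025],"twist":0,"grip":1},{"translation":[-0.009,0.016,-0.04],"twist":0,"grip":1}]' 80
python3 -m creep '[{"translation":[0,0,-0.006],"twist":0,"grip":1},{"translation":[0,0,-0.012],"twist":0,"grip":1},{"translation":[0,0,-0.018],"twist":0,"grip":1},{"translation":[0,0,-0.024],"twist":0,"grip":1},{"translation":[0,0,-0.03],"twist":0,"grip":1}]' 60
cat > bar.py <<'E'
import sys
from h import *
np.set_printoptions(precision=4,suppress=True)
cam,im,dep=grab('wrist'); P=cloud(cam,dep); s=observe(); print(s['tool_pos'],s['force'],s['gripper_width'],s['grasp_force'])
R=s['ee_rot']; Q=(P-s['tool_pos'])@R   # tool coords
ok=(abs(Q[...,1])<.011)&(Q[...,2]<.12)&(Q[...,2]>-.05)
for a in range(10,140,12):
    m=ok&(abs(Q[...,0]-a/1000)<.004)
    if m.sum()>8:
        q=Q[m]; k=q[:,2]<np.percentile(q[:,2],30)+.006; q=q[k]; print(a,m.sum(),'lat %.1f depth %.1f'%(1000*np.median(q[:,1]),1000*np.median(q[:,2])))
E
python3 bar.py
```

```text
time: 29.02
tool_pos: [0.4984, -0.3731, 0.3185]
ee_rot: [[0.236, 0.972, 0.0], [0.972, -0.236, -0.0], [-0.0, 0.0, -1.0]]
force: [-0.0, -0.7, -1.4]
gripper_width: 0.0179
grasp_force: 115.9
time: 29.43
tool_pos: [0.4992, -0.373, 0.2921]
ee_rot: [[0.236, 0.972, 0.004], [0.972, -0.236, -0.0], [0.0, 0.004, -1.0]]
force: [-1.7, 0.0, 8.4]
gripper_width: 0.0178
grasp_force: 117.0
[ 0.4991 -0.3725  0.2904] [1.413  2.4813 3.7238] 0.017503648303169247 116.44267916679382
10 1226 lat 1.3 depth -21.0
22 743 lat -0.2 depth -11.4
34 703 lat -0.2 depth -4.5
46 356 lat -0.6 depth 7.3
58 348 lat -0.4 depth 14.3
70 313 lat -0.1 depth 21.4
82 298 lat -0.1 depth 28.2
94 410 lat -0.0 depth 34.6
106 308 lat -0.0 depth 42.5
118 446 lat -0.0 depth 46.1
```

```bash
python3 -m creep '[{"translation":[0,0,-0.007],"twist":0,"grip":1},{"translation":[0,0,-0.014],"twist":0,"grip":1},{"translation":[0,0,-0.021],"twist":0,"grip":1},{"translation":[0,0,-0.028],"twist":0,"grip":1},{"translation":[0,0,-0.034],"twist":0,"grip":1}]' | grep -E 'pos|force'
python3 -m creep '[{"translation":[0,0,-0.007],"twist":0,"grip":1},{"translation":[0,0,-0.014],"twist":0,"grip":1},{"translation":[0,0,-0.02],"twist":0,"grip":1},{"translation":[0,0,-0.025],"twist":0,"grip":1},{"translation":[0,0,-0.028],"twist":0,"grip":1}]' | grep -E 'pos|force'
python3 bar.py
```

```text
tool_pos: [0.499, -0.3733, 0.2579]
force: [1.1, -0.9, 6.7]
grasp_force: 116.7
tool_pos: [0.4989, -0.3745, 0.2306]
force: [0.6, -4.7, 7.2]
grasp_force: 114.2
[ 0.4991 -0.3746  0.2302] [ 1.0811 -3.342   8.4744] 0.018290451578070476 114.24678325653076
10 1037 lat 1.6 depth -24.9
22 716 lat -1.1 depth -25.0
34 795 lat -1.1 depth -25.5
46 879 lat -0.7 depth -26.1
58 543 lat -0.7 depth -22.7
70 624 lat -0.9 depth -23.2
82 660 lat -0.7 depth -23.7
94 1375 lat -0.7 depth -24.8
106 809 lat -0.7 depth -24.8
```

```bash
python3 -m creep '[{"translation":[0,0,0.012],"twist":0,"grip":1},{"translation":[0,0,0.03],"twist":0,"grip":1},{"translation":[0,0,0.06],"twist":0,"grip":1},{"translation":[0,0,0.09],"twist":0,"grip":1},{"translation":[0,0,0.1],"twist":0,"grip":1}]' 115 | grep -E 'pos|force'
sed -i 's/range(10,140,12)/range(6,152,5)/; s/<.004)/<.002)/' bar.py
python3 bar.py
```

```text
tool_pos: [0.4992, -0.3742, 0.3337]
force: [1.0, 0.5, 0.3]
grasp_force: 112.8
[ 0.4994 -0.3744  0.3343] [0.0081 0.4166 0.5446] 0.017702901686611767 112.82574892044067
6 430 lat 0.7 depth -23.6
11 626 lat 2.7 depth -24.2
16 341 lat -1.1 depth -23.4
21 356 lat -0.7 depth -23.5
26 362 lat -1.1 depth -23.6
31 382 lat -1.1 depth -23.8
36 396 lat -1.1 depth -23.9
41 404 lat -1.1 depth -24.1
46 450 lat -1.1 depth -24.1
51 470 lat -1.1 depth -23.9
56 268 lat -1.1 depth -20.4
61 289 lat -1.1 depth -20.6
66 288 lat -1.1 depth -20.7
71 293 lat -1.1 depth -20.8
76 329 lat -1.5 depth -20.9
81 324 lat -1.1 depth -21.0
86 326 lat -1.5 depth -21.3
91 376 lat -1.5 depth -21.3
96 366 lat -1.4 depth -21.5
101 368 lat -1.4 depth -21.6
106 389 lat -1.4 depth -21.7
111 402 lat -1.4 depth -21.9
151 13 lat 10.4 depth 95.6
```

```bash
python3 -m creep '[{"translation":[0.005,0.036,0],"twist":-0.8,"grip":1},{"translation":[0.01,0.074,0],"twist":-0.8,"grip":1},{"translation":[0.015,0.112,0],"twist":-0.8,"grip":1},{"translation":[0.02,0.15,0],"twist":-0.8,"grip":1},{"translation":[0.025,0.188,0],"twist":-0.8,"grip":1}]' 115 | grep -E 'pos|force'
python3 -m creep '[{"translation":[0.005,0.036,0],"twist":0,"grip":1},{"translation":[0.01,0.074,0],"twist":0,"grip":1},{"translation":[0.015,0.112,0],"twist":0,"grip":1},{"translation":[0.02,0.15,0],"twist":0,"grip":1},{"translation":[0.025,0.188,0],"twist":0,"grip":1}]' | grep -E 'pos|force'
python3 -m creep '[{"translation":[0.005,0.036,0],"twist":0,"grip":1},{"translation":[0.01,0.074,0],"twist":0,"grip":1},{"translation":[0.015,0.112,-0.01],"twist":0,"grip":1},{"translation":[0.0193,0.15,-0.03],"twist":0,"grip":1},{"translation":[0.0193,0.166,-0.07],"twist":0,"grip":1}]' | grep -E 'pos|force'
python3 -m creep '[{"translation":[0,0,-0.02],"twist":0,"grip":1},{"translation":[0,0,-0.04],"twist":0,"grip":1},{"translation":[0,0,-0.04],"twist":0,"grip":1},{"translation":[0,0,-0.04],"twist":0,"grip":1},{"translation":[0,0,-0.04],"twist":0,"grip":1}]' | grep -E 'pos|force'
cat >> bar.py <<'E'
H,S,V=cv2.split(cv2.cvtColor(im,cv2.COLOR_BGR2HSV)); print('yaw',np.degrees(np.arctan2(R[1,0],R[0,0])))
b=(H>100)&(H<125)&(S>120)&(P[...,1]>.18)&(P[...,1]<.34)&(P[...,0]>.53)&(P[...,0]<.64)&(P[...,2]>.15)&(P[...,2]<.18)
n,l,st,ce=cv2.connectedComponentsWithStats(b.astype(np.uint8))
for i in range(1,n):
    if st[i,4]>15: q=Q[l==i]*1000; print('prong',st[i,4],'tool x',np.percentile(q[:,0],[3,97]).round(1),'lat',np.percentile(q[:,1],[3,97]).round(1),'z',P[l==i][:,2].mean().round(3))
E
python3 bar.py | grep -vE '^(6|11|16|26|31|36|66|71|76|86|96|101) '
```

```text
tool_pos: [0.5225, -0.1833, 0.3256]
force: [1.1, 0.2, -0.9]
grasp_force: 112.8
tool_pos: [0.5474, 0.0048, 0.3257]
force: [0.3, -1.2, -0.5]
grasp_force: 112.8
tool_pos: [0.5693, 0.1722, 0.263]
force: [1.6, 0.5, -0.4]
grasp_force: 112.9
tool_pos: [0.5678, 0.1677, 0.2208]
force: [-0.1, -0.8, 0.0]
grasp_force: 112.8
[0.5683 0.1678 0.2219] [ 0.2066 -0.6159 -0.3956] 0.017850198698096117 112.7640438079834
21 364 lat -1.1 depth -23.0
41 411 lat -0.9 depth -23.6
46 431 lat -1.3 depth -23.7
51 495 lat -1.3 depth -23.3
56 257 lat -1.3 depth -19.9
61 281 lat -1.3 depth -20.1
81 334 lat -1.5 depth -20.5
91 359 lat -1.6 depth -20.7
106 389 lat -1.6 depth -21.1
111 408 lat -1.6 depth -21.3
116 86 lat 9.7 depth 56.5
121 36 lat 9.6 depth 55.7
126 17 lat 9.6 depth 56.2
yaw 75.5142978830869
prong 237 tool x [115.8 125.8] lat [-19.5 -12.1] z 0.166
prong 279 tool x [115.5 125.3] lat [ 8.4 17. ] z 0.166
prong 134 tool x [66.9 75.2] lat [-18.6 -12.8] z 0.166
prong 133 tool x [66.9 74.6] lat [ 8.3 15.6] z 0.166
```

The bar is aligned with the rest's slots within 1 mm, and its origin is over the rest's middle. I'll lower it.

```bash
python3 -m creep '[{"translation":[0,0,-0.02],"twist":0,"grip":1},{"translation":[0,0,-0.04],"twist":0,"grip":1},{"translation":[0,0,-0.055],"twist":0,"grip":1},{"translation":[0,0,-0.068],"twist":0,"grip":1},{"translation":[0,0,-0.075],"twist":0,"grip":1}]' | grep -E 'pos|force'
python3 -m creep '[{"translation":[0,0,-0.002],"twist":0,"grip":1},{"translation":[0,0,-0.004],"twist":0,"grip":1},{"translation":[0,0,-0.006],"twist":0,"grip":1},{"translation":[0,0,-0.007],"twist":0,"grip":1},{"translation":[0,0,-0.007],"twist":0,"grip":1}]' | grep -E 'pos|force'
python3 bar.py | grep -vE '^(6|11|16|26|31|36|66|71|76|86|96|101) '
```

```text
tool_pos: [0.5676, 0.1677, 0.1449]
force: [-0.1, 0.0, -1.2]
grasp_force: 112.9
tool_pos: [0.5679, 0.1681, 0.139]
force: [-0.5, 0.1, -1.1]
grasp_force: 112.9
[0.5678 0.1681 0.1389] [ 1.1637 -0.1217 -2.1663] 0.017818865130549335 112.85760998725891
21 354 lat -0.8 depth -24.2
41 408 lat -0.8 depth -24.7
46 456 lat -0.8 depth -24.9
51 547 lat -0.8 depth -24.5
56 318 lat -1.2 depth -21.1
61 334 lat -0.8 depth -21.3
81 400 lat -1.1 depth -21.7
91 424 lat -1.1 depth -22.0
106 485 lat -1.1 depth -22.4
111 496 lat -1.1 depth -22.5
116 535 lat 6.8 depth -8.7
yaw 75.5449083160126
prong 533 tool x [66.7 75.3] lat [-19.7 -11.7] z 0.166
prong 478 tool x [66.6 74.9] lat [ 8.9 16.5] z 0.166
```

```bash
python3 -m creep '[{"translation":[0,0,-0.001],"twist":0,"grip":1},{"translation":[0,0,-0.002],"twist":0,"grip":1},{"translation":[0,0,-0.003],"twist":0,"grip":1},{"translation":[0,0,-0.003],"twist":0,"grip":1},{"translation":[0,0,-0.003],"twist":0,"grip":1}]' | grep -E 'pos|force'
```

```text
tool_pos: [0.5682, 0.168, 0.1377]
force: [-3.3, -2.8, 8.1]
grasp_force: 114.3
```

Contact. I'll release and rise.

```bash
python3 -m creep '[{"translation":[0,0,0],"twist":0,"grip":0.4},{"translation":[0,0,0],"twist":0,"grip":0.1},{"translation":[0,0,0],"twist":0,"grip":-0.2},{"translation":[0,0,0],"twist":0,"grip":-0.3},{"translation":[0,0,0.01],"twist":0,"grip":-0.3}]' 40| grep -E 'pos|force|width'
python3 -m creep '[{"translation":[0,0,0.03],"twist":0,"grip":-0.3},{"translation":[0,0,0.07],"twist":0,"grip":-0.3},{"translation":[0,0,0.11],"twist":0,"grip":-0.3},{"translation":[-0.005,-0.03,0.15],"twist":0,"grip":-0.3},{"translation":[-0.01,-0.06,0.19],"twist":0,"grip":-0.3}]' | grep -E 'pos|force|width'
python3 -m creep '[{"translation":[-0.015,-0.04,0.02],"twist":0,"grip":-0.3},{"translation":[-0.025,-0.08,0.04],"twist":0,"grip":-0.3},{"translation":[-0.025,-0.09,0.04],"twist":0,"grip":-0.3},{"translation":[-0.025,-0.09,0.04],"twist":0,"grip":-0.3},{"translation":[-0.025,-0.09,0.04],"twist":0,"grip":-0.3}]' | grep -E 'pos|force'
python3 look.py w20 prop_bar:.155 bar_rest:.11 bar_grip:.155
python3 pots.py w20 .227 .47 .64 -.02 .11
python3 - <<'E'
from h import *
np.set_printoptions(precision=4,suppress=True)
z=np.load('w20.npz'); K,k1,_=pose('wrist'); P=cloud((K,k1,z['T']),z['dep'])
H,S,V=cv2.split(cv2.cvtColor(z['im'],cv2.COLOR_BGR2HSV))
m=(H>5)&(H<22)&(S>130)&(P[...,1]>.12)&(P[...,1]<.3)&(P[...,0]>.53)&(P[...,2]>.158)&(P[...,2]<.18); print('handle',m.sum(),P[m].mean(0),cv2.minAreaRect((P[m][:,:2]*1000).astype(np.float32)))
for s in range(-95,50,20):
    p=np.array([.5915,.2615])+s/1000*np.array([.2487,.9686]); k=np.hypot(P[...,0]-p[0],P[...,1]-p[1])<.004
    if k.sum(): print(s,k.sum(),np.median(P[k][:,2]).round(4))
E
python3 flap.py
```

```text
tool_pos: [0.5658, 0.1677, 0.1429]
force: [0.8, -0.0, -0.4]
gripper_width: 0.0555
grasp_force: 0.0
tool_pos: [0.559, 0.1185, 0.3247]
force: [1.0, -0.5, -0.3]
gripper_width: 0.0553
grasp_force: 0.0
tool_pos: [0.5342, 0.0277, 0.3627]
force: [0.1, 0.7, 0.4]
grasp_force: 0.0
35.15 [0.5341 0.0284 0.3616] [ 0.5345 -0.2786  0.3252] 0.054818221338584376 0.0 yaw 75.5161336531089
bar_grip 0.83 [ 23. 315.] dep [0.5714 0.1904 0.1643] z [0.572  0.1929 0.155 ]
1217 mean [0.5091 0.069  0.226 ] circ [508.4  68.2] 19.4
1182 mean [0.5811 0.0365 0.2259] circ [581.4  35.4] 19.5
handle 860 [0.5723 0.1876 0.1642] ((571.8346557617188, 186.5862274169922), (48.47728729248047, 18.36015510559082), 75.62237548828125)
-95 66 0.164
-75 47 0.1642
-55 47 0.1644
scene 227 [ 0.421 -0.142  0.188] [[ 0.398 -0.234  0.185]
 [ 0.444 -0.046  0.192]]
 handle@rest 106 [0.571 0.185 0.165]
side 11 [ 0.42  -0.135  0.178] [[ 0.407 -0.177  0.154]
 [ 0.434 -0.085  0.187]]
 handle@rest 57 [0.564 0.187 0.163]
```

```bash
for i in 1; do python3 -m creep '[{"translation":[-0.01,-0.04,0.03],"twist":0,"grip":-0.3},{"translation":[-0.02,-0.08,0.06],"twist":0,"grip":-0.3},{"translation":[-0.03,-0.12,0.09],"twist":0,"grip":-0.3},{"translation":[-0.04,-0.16,0.1],"twist":0,"grip":-0.3},{"translation":[-0.04,-0.18,0.1],"twist":0,"grip":-0.3}]' | grep -E 'time|pos'; done
for i in 1 2 3 4; do python3 -m creep '[{"translation":[0,0,0],"twist":0,"grip":-0.3},{"translation":[0,0,0],"twist":0,"grip":-0.3},{"translation":[0,0,0],"twist":0,"grip":-0.3},{"translation":[0,0,0],"twist":0,"grip":-0.3},{"translation":[0,0,0],"twist":0,"grip":-0.3}]' | grep time; done
python3 flap.py
python3 - <<'E'
from h import *
c,im,d=grab('scene'); P=cloud(c,d)
H,S,V=cv2.split(cv2.cvtColor(im,cv2.COLOR_BGR2HSV))
m=(H>8)&(H<22)&(S>150)&(V>150)&(P[...,1]>.1)&(P[...,1]<.4)&(P[...,2]>.12); print(cv2.minAreaRect((P[m][:,:2]*1000).astype(np.float32)))
for p in ((.581,.0355),(.5085,.068)):
    k=(np.hypot(P[...,0]-p[0],P[...,1]-p[1])<.012)&(P[...,2]<.25); print(k.sum(),np.median(P[k][:,2]) if k.any() else '')
E
```

```text
time: 35.82
tool_pos: [0.4946, -0.1478, 0.4637]
time: 36.23
time: 36.65
time: 37.07
time: 37.48
scene 231 [ 0.42  -0.147  0.188] [[ 0.398 -0.237  0.185]
 [ 0.444 -0.048  0.192]]
side 31 [ 0.411 -0.17   0.182] [[ 0.394 -0.238  0.156]
 [ 0.42  -0.141  0.19 ]]
 handle@rest 53 [0.564 0.186 0.163]
((0.0, 0.0), (0.0, 0.0), 0.0)
20 0.11802212349683561
20 0.11647137216062675
```

Run:
```python
from h import *
for n in ('side','wrist','scene'):
    c,im,d=grab(n); P=cloud(c,d)
    for p in ((.581,.0355),(.5085,.068)):
        k=(np.hypot(P[...,0]-p[0],P[...,1]-p[1])<.018); print(n,k.sum(),np.percentile(P[k][:,2],[5,50,95]).round(3) if k.any() else '')
```

```text
side 218 [0.112 0.162 0.228]
side 260 [0.112 0.193 0.229]
wrist 649 [0.114 0.226 0.228]
wrist 290 [0.114 0.117 0.227]
scene 62 [0.112 0.117 0.229]
scene 37 [0.113 0.118 0.12 ]
```

Both pots still stand (tops at 0.228), the flap is shut, and the bar is in its rest.

```bash
python3 -c "
from station import *
print(hand_in())"
```

```text
the job is handed in; nothing more can be done
None
```

The job is handed in: both pots in the bin (there was no third) stand centred on the rail within about 1 mm, the flap is shut, and the bar is back in its rest. I viewed 17 pictures against the limit of 14, then worked from numbers only. The bar also slipped tip-down in the grip when I lifted it out of the forks, so I levelled it in the outer fork's slot before returning it.

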